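# Lay the decanters down and lock the bar-cart rack

## Robot

A 6-joint arm with a two-finger parallel gripper is mounted at the origin on the work surface. World frame = base frame: x ahead of the robot, y to its left, z up, the work surface at z = 0. Lengths are in m, angles in rad, forces in N, time in s.
With the tool pointing down it reaches from about 0.375 to 0.975 m from the base axis. Payload 3.8 kg.
Tool frame: the origin (TCP) lies between the finger pads; the fingertips stand 8 mm ahead of it and the grasp point (between the pads) lies 11 mm behind it (tcp_to_tips is the distance from the TCP to the fingertips, in m); z points along the fingers, y is the line along which they close (so a half turn about z gives the same grasp; the last joint's range is limited). The gripper opens to 85 mm and grips with 20 to 120 N. Pads are 22 mm wide; open, the fingers measure 114 mm over their backs; the gripper's body (76 mm by 85 mm) begins 54 mm behind the grasp point. The pads swing forward as they close: fully open they stand 13 mm farther back than shut.
Start: joints at [1.173, 0.264, 1.604, -0, 1.274, -0.037], TCP at [0.238, 0.632, 0.239] pointing down, gripper open.
Joint ranges: [-2.63, 2.63], [-0.94, 2.18], [0.31, 2.57], [-1.31, 4.45], [0, 2.66], [-2.55, 2.55]. Speed limits (rad/s): [2.57, 2.57, 3.14, 3.14, 3.14, 3.14].

## Interface

Orientations are given as a rotation vector (axis times angle).
In Python, from workcell import * gives the robot as it stands.
- The arm moves only by the tool move_arm, never from a script. Its argument "series" is one flat list of numbers, 7 for each row, row after row: the finger opening in cm, from 0 to 8.54, then the shift along the tool's x, y, z in cm, then the turn, a rotation vector about the tool's x, y, z in degrees. A call has 1 to 5 rows; each row shifts and turns the commanded pose from where the row before left it, along the tool's axes as they then stand; what a row does not reach is not made up. A row lasts 1/8 s, in which the tool goes at most 62.5 mm and 10.7 degrees, less where a joint would pass 70% of its speed; a pose out of reach is approached as far as the arm can. A call is refused whole if a number of a shift passes 6.25 or a number of a turn 10.7, either way. A call with a gripper value outside its range is refused whole. The fingers move at their own pace and stop on an object; "grip_force" is the grip in N (left out, the last holds). Time passes only in rows, so rows that do not move let the fingers close. It gives the time, the measured TCP pose, the force, the opening and the grip force at its end, in the units of the state.
- read_state(): the state, without advancing time (a new reading comes with each control period).
- read_camera(name): name is "scene" or "top" or "wrist"; returns the picture (420x560x3 uint8, red, green, blue); there is no depth.
- calibration(name): a dict with "camera_matrix" (3x3 intrinsics, pixels), "rvec" (rotation vector, rad) and "tvec" (3), from world to camera coordinates, as OpenCV has them. Camera axes: x right, y down, z forward; pixel columns grow to the right and rows downward; lengths in m; the calibration is good to about 2 mm. A picture is of the moment at which its call begins: read the wrist's pose just before it. calibration takes no time and is no camera call; for the wrist camera it gives the pose at the moment of the call.
- finish_job(): hands the job in; it is judged then, once.
The state is a dict: "time": time; "q": joint angles; "joint_vel": joint speeds; "joint_torque": joint torques, N m; "tool_pos": TCP position; "tcp_rot": TCP orientation; "wrist_force": force on the tool from outside, world axes, zero at the start; "torque": the same for the moment, N m; "width": opening from 0.0 (shut) to 1.0 (fully open); "grip_force": force on a finger pad.
Only numpy, scipy, OpenCV 4.12 (cv2) and the standard library are available. Lean on these libraries where they do the work, as an engineer would, in place of code of your own. Each camera call takes 0.05 s, during which the arm holds its last target. There are 200 camera calls.

## Task

The bar cart is about to be rolled onto the terrace. Lay every empty square decanter that stands on it on its side in a slot of the brass rack, base towards the stop wall and stopper out over the low front rail; then swing the hold-down bail over them until it rests on its posts and lock it by pushing both captive wing knobs in and turning them clockwise as far as they go. Leave everything else on the cart where it stands.

Things in the scene. Friction and masses are not known exactly. Their poses are not given: they have to be found in the camera images.
- rack: Fixed brass rack on a dark wooden board (155 x 300 mm, top 12 mm above the cart). Origin on the cart under the middle of the stop wall's inner face; x along the slots, away from the robot (within 0.2 rad), z up. Three slots 90 mm apart in y; board ends at x = 135 mm. Hinge posts 12 mm thick, 90 mm tall at x -8, y +-154 mm; round socket posts 34 mm wide, 72 mm tall at x 70, y +-175 mm
- slot0 (a point): Middle of the right-hand (rack y = -90 mm) slot, on the board at the stop wall (6 mm thick, 33 mm above the board); rack axes. Bounded by round rails at y +-35 mm (8 mm thick, tops 12 mm above the board, x 6 to 110) and a cross-rail at x 122 to 130 mm (top 9 mm high) that the neck passes over. A decanter fully home has its base centre 0 to 14 mm along x, 27 mm up, its z axis along this x.
- slot1 (a point): Middle of the middle (rack y = 0) slot, on the board at the stop wall (6 mm thick, 33 mm above the board); rack axes. Bounded by round rails at y +-35 mm (8 mm thick, tops 12 mm above the board, x 6 to 110) and a cross-rail at x 122 to 130 mm (top 9 mm high) that the neck passes over. A decanter fully home has its base centre 0 to 14 mm along x, 27 mm up, its z axis along this x.
- slot2 (a point): Middle of the left-hand (rack y = +90 mm) slot, on the board at the stop wall (6 mm thick, 33 mm above the board); rack axes. Bounded by round rails at y +-35 mm (8 mm thick, tops 12 mm above the board, x 6 to 110) and a cross-rail at x 122 to 130 mm (top 9 mm high) that the neck passes over. A decanter fully home has its base centre 0 to 14 mm along x, 27 mm up, its z axis along this x.
- decanter_a: Empty square amber glass decanter, stopper fixed, all alike: body 54 x 54 mm and 108 mm tall, then round shoulder, 25 mm neck and stopper, 165 mm in all; 0.2 to 0.4 kg. Origin: centre of its base, z along its axis towards the stopper, x and y square to the flat sides. Stands upright on the cart at the start. May be absent (None from the start).
- decanter_b: Empty square amber glass decanter, stopper fixed, all alike: body 54 x 54 mm and 108 mm tall, then round shoulder, 25 mm neck and stopper, 165 mm in all; 0.2 to 0.4 kg. Origin: centre of its base, z along its axis towards the stopper, x and y square to the flat sides. Stands upright on the cart at the start. May be absent (None from the start).
- decanter_c: Empty square amber glass decanter, stopper fixed, all alike: body 54 x 54 mm and 108 mm tall, then round shoulder, 25 mm neck and stopper, 165 mm in all; 0.2 to 0.4 kg. Origin: centre of its base, z along its axis towards the stopper, x and y square to the flat sides. Stands upright on the cart at the start. May be absent (None from the start).
- bail (a joint): Hinge of the U-shaped brass hold-down bail: 0 = closed (level over the decanters, end discs on the socket posts), 1.75 = fully open (leaning back past upright, towards the robot; it starts above 1.6). Turns about the rack's y; stiff (0.15 N m), so it stays up where it is left, but sinks slowly shut by its own weight below about 0.7 rad.
- bail_hinge (a point): Middle of the bail's hinge axis: rack x = -8, y = 0, z = 80 mm.
- bail_bar (a point): Middle of the bail's cross-bar, round, 12 mm thick, along the rack's y (330 mm long), 78 mm from the hinge axis. Closed: rack x = 70, z = 80 mm, underside 8 mm above laid decanters; 45 mm to either side of its middle it passes between slots, with free room below.
- knob_l_grip (a point): Captive wing knob on the bail's left (+y) end disc (175 mm from the bail's middle): point on its axis at the height to grip. The wing is a dark steel bar 60 long x 14 wide x 22 mm tall; this point is 9 mm below its top, 33 mm above the disc. Site x along the wing (along the rack's x at turn 0), z along the axis (up when the bail is closed).
- knob_l_push (a joint): How far the left (+y) knob is pushed in, 0 to 0.010 m. A spring (2.5 N at rest, 6.5 N fully in) lifts it back unless its thread holds it. With the bail closed, its lug can pass under the thread's start from about 5 mm deep; at full turn the thread holds it 5.5 to 6 mm deep.
- knob_l_turn (a joint): Turn of the left (+y) knob, clockwise seen from above, 0 (starts within 0.1 of it) to 1.4 rad (stop). With the bail closed it is blocked near 0.15 rad unless pushed in over 5 mm while turning; from about 0.6 rad on the thread holds it in. If turned before the bail is shut, the lug lands on the thread and keeps the bail a little open: turn it back to 0. Stays where left (0.04 N m).
- knob_r_grip (a point): Captive wing knob on the bail's right (-y) end disc (175 mm from the bail's middle): point on its axis at the height to grip. The wing is a dark steel bar 60 long x 14 wide x 22 mm tall; this point is 9 mm below its top, 33 mm above the disc. Site x along the wing (along the rack's x at turn 0), z along the axis (up when the bail is closed).
- knob_r_push (a joint): How far the right (-y) knob is pushed in, 0 to 0.010 m. A spring (2.5 N at rest, 6.5 N fully in) lifts it back unless its thread holds it. With the bail closed, its lug can pass under the thread's start from about 5 mm deep; at full turn the thread holds it 5.5 to 6 mm deep.
- knob_r_turn (a joint): Turn of the right (-y) knob, clockwise seen from above, 0 (starts within 0.1 of it) to 1.4 rad (stop). With the bail closed it is blocked near 0.15 rad unless pushed in over 5 mm while turning; from about 0.6 rad on the thread holds it in. If turned before the bail is shut, the lug lands on the thread and keeps the bail a little open: turn it back to 0. Stays where left (0.04 N m).
- shaker: Bystander, to be left alone: stainless cocktail shaker, 82 mm wide, 183 mm tall, upright. Origin at the centre of its underside.
- dish: Bystander, to be left alone: low round black ceramic dish, 120 mm wide, 28 mm tall. Origin at the centre of its underside.
- bowl: Bystander, to be left alone: white porcelain bowl, 116 mm wide, 50 mm tall. Origin at the centre of its underside.
- flip_bottle: Bystander, to be left alone: closed green glass bottle with a steel flip cap, 56 mm wide, 150 mm tall, upright. Origin at the centre of its underside.
- tumbler: Bystander, to be left alone: clear glass tumbler, 76 mm wide, 85 mm tall. Origin at the centre of its underside.
- jigger: Bystander, to be left alone: steel hourglass jigger, 46 mm wide, 82 mm tall. Origin at the centre of its underside.
- spoon: Bystander, to be left alone: steel bar spoon lying flat, 180 mm long. Origin near its middle.

How it is judged:
By the outcome, as a careful person would: the job done as asked, in the order asked, and still so for the second after the job is handed in, with the robot touching nothing.
Of decanter_a, decanter_b, decanter_c only 2 to 3 are there at a start; the rules pass over those that are not, and their reading is None.
At some moment in a run one of decanter_a, decanter_b, decanter_c may be knocked a few centimetres aside while the robot is not near it.
Once in a run the grip may slacken for a moment while it holds something.
It also fails if it takes over 210 s, if anything falls off the work surface, if the arm or the gripper's body presses on something with over 40 N, if the wrist force passes 120 N, or if a joint passes its speed limit or range.

## Working session

There is one attempt and no reset: what is moved stays moved. The work goes in short steps, Python scripts to look and compute and a tool call to move; the robot and the scene stay as the last step left them, time stands still between calls to the robot, and variables do not carry over. Pictures are saved under pics/ and viewed, at most 14 in all, crops included, and the job is handed in when it is done.

Besides the shell and the picture viewer there is one more tool, called after "Call:" by a JSON object that holds its "op" and its "data", one argument or row to a line. move_arm: Moves the arm, as the interface text tells. Its arguments: {"type":"object","properties":{"series":{"type":"array"},"grip_force":{"type":"number"}},"required":["series"]}

```bash
ls; mkdir -p pics; python3 - <<'E'
from workcell import *
import cv2
s=read_state(); print(s)
for n in ("scene","top"):
    im=read_camera(n); cv2.imwrite(f"pics/{n}0.png",cv2.resize(im[:,:,::-1],(784,588),interpolation=cv2.INTER_CUBIC))
    c=calibration(n); print(n,c)
E
```

```text
pics
{'time': 0.0, 'q': array([ 1.17312306e+00,  2.64788226e-01,  1.60539274e+00, -2.55328544e-05,
        1.27370068e+00, -3.69153465e-02]), 'joint_vel': array([-1.73053490e-04,  5.23139170e-05,  5.72075301e-04,  3.05042997e-04,
        2.41379590e-04,  1.06912467e-03]), 'joint_torque': array([-1.13980459e-04, -5.15098858e+01, -3.67316973e+01, -5.00377409e-04,
        1.28679292e-02, -4.12652764e-05]), 'tool_pos': array([0.23800261, 0.63087514, 0.23792826]), 'tcp_rot': array([-0.56351305, -3.0901609 ,  0.00351872]), 'wrist_force': array([0.40055835, 0.26941328, 0.19939369]), 'torque': array([ 0.01753988,  0.03194146, -0.00170216]), 'grip_force': 0.0, 'width': 0.9997786699655067}
scene {'camera_matrix': array([[410.48324857,   0.        , 275.10697948],
       [  0.        , 410.48324857, 204.50200476],
       [  0.        ,   0.        ,   1.        ]]), 'rvec': array([ 2.13454898,  1.38652227, -0.48781941]), 'tvec': array([-0.23121296, -0.33886221,  1.52056853])}
top {'camera_matrix': array([[418.12475753,   0.        , 278.83730947],
       [  0.        , 418.12475753, 210.35301813],
       [  0.        ,   0.        ,   1.        ]]), 'rvec': array([ 2.13504654, -2.16265515,  0.14384671]), 'tvec': array([-0.00606319,  0.57946558,  1.23460951])}
```

View pics/top0.png

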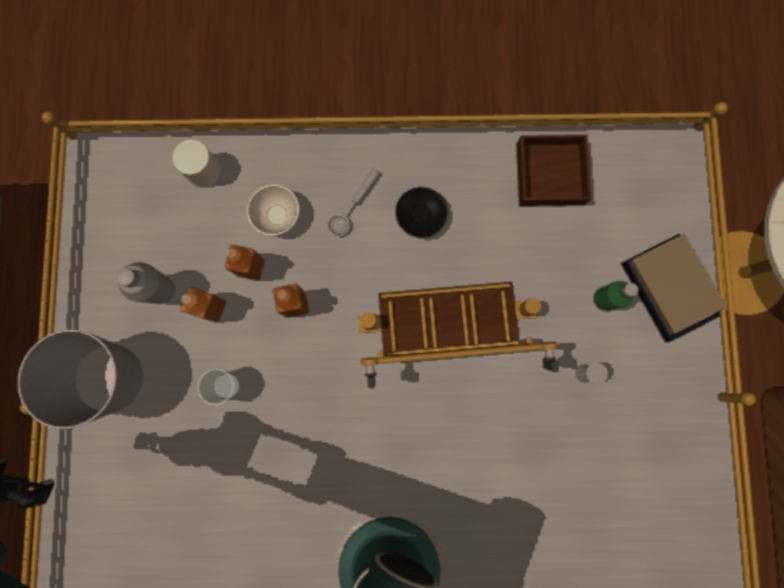

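View pics/scene0.png

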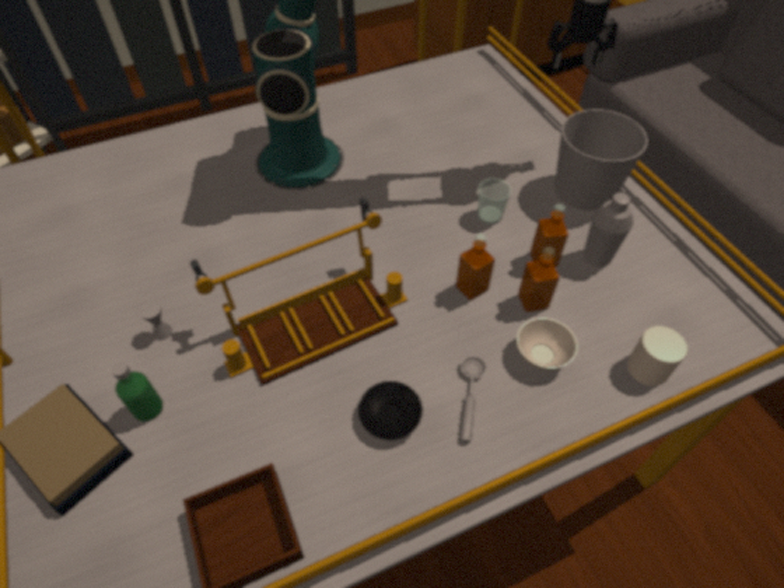

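```bash
cat > h.py <<'E'
import numpy as np, cv2
from scipy.spatial.transform import Rotation as R
from scipy.optimize import minimize, least_squares
from workcell import *
def proj(c,P): return cv2.projectPoints(np.asarray(P,float).reshape(-1,3),c['rvec'],c['tvec'],c['camera_matrix'],None)[0].reshape(-1,2)
def ray(c,uv,z):
    M=cv2.Rodrigues(c['rvec'])[0]; o=-M.T@c['tvec']; d=M.T@np.linalg.inv(c['camera_matrix'])@np.array([uv[0],uv[1],1.]); return o+d*(z-o[2])/d[2]
def rz(a): return R.from_euler('z',a).as_matrix()
a=np.array([-1,1])*.027
BOX=np.array([(x,y,z) for x in a for y in a for z in (0,.108)])
t=np.arange(0,6.28,.4)
NECK=np.array([(.0125*np.cos(u),.0125*np.sin(u),z) for u in t for z in (.11,.138)])
def amber(im):
    h=cv2.cvtColor(im,cv2.COLOR_RGB2HSV); return ((h[...,0]<16)&(h[...,1]>170)&(h[...,2]>70)).astype(np.uint8)
def sil(c,p,S=4,shape=(420,560)):
    m=np.zeros((shape[0]*S,shape[1]*S),np.uint8); P=np.array([p[0],p[1],0])
    for V in (BOX,NECK):
        uv=proj(c,V@rz(p[2]).T+P); cv2.fillConvexPoly(m,cv2.convexHull(((uv+.5)*S).astype(np.int32)),1)
    return m
E
python3 - <<'E'
from h import *
im={n:read_camera(n) for n in("top","scene")}; C={n:calibration(n) for n in im}
np.save("top.npy",im["top"]);np.save("scene.npy",im["scene"])
S=3;M={}
# initial from clicks, stopper region ~ body centre at z .1
p0=[ray(C["top"],np.array(u)/1.4,.07) for u in((243,262),(202,303),(291,299))]
print(np.round(p0,3))
for n in im:
    m=amber(im[n]); k=np.zeros_like(m)
    for p in p0:
        u=proj(C[n],[[p[0],p[1],.06]])[0].astype(int); k[u[1]-32:u[1]+32,u[0]-32:u[0]+32]=1
    M[n]=cv2.resize((m&k),None,fx=S,fy=S,interpolation=cv2.INTER_NEAREST)
def cost(v):
    t=0
    for n in im:
        s=np.zeros_like(M[n])
        for q in v.reshape(-1,3): s|=sil(C[n],q*[.01,.01,.1],S)
        t+=(s!=M[n]).sum()
    return t
best=None
v=np.array([[p[0]*100,p[1]*100,1] for p in p0])
for it in range(3):
  for i in range(3):
    def f(q): w=v.copy(); w[i]=q; return cost(w)
    c=[]
    for y in ([-6,-2,2,6] if it==0 else [v[i,2]]):
        q=v[i].copy(); q[2]=y
        r=minimize(f,q,method='Nelder-Mead',options=dict(initial_simplex=[q,q+[1,0,0],q+[0,1,0],q+[0,0,2]],maxfev=90)); c.append((r.fun,tuple(r.x)))
    v[i]=min(c)[1]
  print(cost(v),[int(M[n].sum()) for n in im],np.round(v*[.01,.01,.1],4).tolist())
np.save("dec.npy",v*[.01,.01,.1])
def crop(n,x,y,w,h,s,fits=()):
    o=cv2.resize(im[n][y:y+h,x:x+w,::-1],None,fx=s,fy=s,interpolation=cv2.INTER_CUBIC)
    for q in fits:
        uv=proj(C[n],BOX@rz(q[2]).T+[q[0],q[1],0]);uv=((uv+.5-[x,y])*s).astype(int)
        for i in range(8):
            for j in range(i):
                if bin(i^j).count('1')==1: cv2.line(o,tuple(map(int,uv[i])),tuple(map(int,uv[j])),(0,255,0),1)
    return o
A=crop("top",245,190,155,90,5)
b1=crop("top",120,165,110,75,2,v*[.01,.01,.1]);b2=crop("scene",320,140,110,75,2,v*[.01,.01,.1])
b3=crop("scene",130,140,167,75,2)
b=np.hstack([b1,b2,b3])[:,:775]
cv2.imwrite("pics/c1.png",np.vstack([A,b]))
E
```

```text
[[0.65  0.301 0.07 ]
 [0.562 0.387 0.07 ]
 [0.568 0.198 0.07 ]]
18920 [6633, 9675] [[0.6492, 0.3048, -0.7788], [0.5649, 0.3894, 0.7868], [0.5688, 0.2039, -0.6835]]
18910 [6633, 9675] [[0.6492, 0.3048, -0.7788], [0.5649, 0.3894, 0.7868], [0.5688, 0.204, -0.6838]]
18910 [6633, 9675] [[0.6492, 0.3048, -0.7788], [0.5649, 0.3894, 0.7868], [0.5688, 0.204, -0.6838]]Traceback (most recent call last):
  File "<stdin>", line 44, in <module>
    return _nx.concatenate(arrs, 0, dtype=dtype, casting=casting)
           ~~~~~~~~~~~~~~~^^^^^^^^^^^^^^^^^^^^^^^^^^^^^^^^^^^^^^^
ValueError: all the input array dimensions except for the concatenation axis must match exactly, but along dimension 1, the array at index 0 has size 775 and the array at index 1 has size 774
```

```bash
cat > fit.py <<'E'
from h import *
def crop(im,c,x,y,w,h,s,fits=()):
    o=cv2.resize(im[y:y+h,x:x+w,::-1],None,fx=s,fy=s,interpolation=cv2.INTER_CUBIC)
    for q in fits:
        uv=proj(c,BOX@rz(q[2]).T+[q[0],q[1],0]);uv=((uv+.5-[x,y])*s).astype(int)
        for i in range(8):
            for j in range(i):
                if bin(i^j).count('1')==1: cv2.line(o,tuple(map(int,uv[i])),tuple(map(int,uv[j])),(0,255,0),1)
    return o
def fit(im,C,p0,S=3,yaws=(-6,-2,2,6)):
    M={}
    for n in im:
        m=amber(im[n]); k=np.zeros_like(m)
        for p in p0:
            u=proj(C[n],[[p[0],p[1],.06]])[0].astype(int); k[u[1]-32:u[1]+32,u[0]-32:u[0]+32]=1
        M[n]=cv2.resize((m&k),None,fx=S,fy=S,interpolation=cv2.INTER_NEAREST)
    def cost(v):
        t=0
        for n in im:
            s=np.zeros_like(M[n])
            for q in v.reshape(-1,3): s|=sil(C[n],q*[.01,.01,.1],S)
            t+=(s!=M[n]).sum()
        return t
    v=np.array([[p[0]*100,p[1]*100,1] for p in p0])
    for it in range(2):
      for i in range(len(v)):
        def f(q): w=v.copy(); w[i]=q; return cost(w)
        c=[]
        for y in (yaws if it==0 else [v[i,2]]):
            q=v[i].copy(); q[2]=y
            r=minimize(f,q,method='Nelder-Mead',options=dict(initial_simplex=[q,q+[1,0,0],q+[0,1,0],q+[0,0,2]],maxfev=90)); c.append((r.fun,tuple(r.x)))
        v[i]=min(c)[1]
    v=v*[.01,.01,.1]
    print(cost(v/[.01,.01,.1]),[int(M[n].sum()) for n in im],np.round(v,4).tolist()); return v
E
sed -i 's/^def amber.*/def amber(im):/; s/^    h=cv2.cvtColor.*/    f=im.astype(int); return ((f[...,0]>1.75*f[...,1])\&(f[...,0]>1.9*f[...,2])\&(f[...,0]>30)).astype(np.uint8)/' h.py
python3 - <<'E'
from fit import *
im={n:np.load(n+".npy") for n in("top","scene")}; C={n:calibration(n) for n in im}
v=fit(im,C,np.load("dec.npy")); np.save("dec.npy",v)
A=crop(im["top"],0,245,190,155,90,5)
b1=crop(im["top"],C["top"],120,165,110,75,2.5,v);b2=crop(im["scene"],C["scene"],320,140,110,75,2.5,v)
m=cv2.resize(amber(im["scene"])[140:215,320:420]*255,None,fx=2.25,fy=2.5)
b=np.hstack([b1,b2,cv2.cvtColor(m,cv2.COLOR_GRAY2BGR)[:187]])
cv2.imwrite("pics/c1.png",np.vstack([A[:410],cv2.resize(b,(775,187))]))
E
```

```text
12255 [8901, 14472] [[0.6527, 0.3038, -0.7147], [0.5649, 0.3894, 0.8], [0.5706, 0.2023, -0.6281]]Traceback (most recent call last):
  File "<stdin>", line 7, in <module>
    return _nx.concatenate(arrs, 1, dtype=dtype, casting=casting)
           ~~~~~~~~~~~~~~~^^^^^^^^^^^^^^^^^^^^^^^^^^^^^^^^^^^^^^^
ValueError: all the input array dimensions except for the concatenation axis must match exactly, but along dimension 0, the array at index 0 has size 188 and the array at index 2 has size 187
```

```bash
python3 - <<'E'
from fit import *
im={n:np.load(n+".npy") for n in("top","scene")}; C={n:calibration(n) for n in im}
v=np.load("dec.npy")
A=crop(im["top"],0,245,195,155,80,5)
b1=crop(im["top"],C["top"],120,165,110,75,2.5,v);b2=crop(im["scene"],C["scene"],320,140,110,75,2.5,v)
m=amber(im["scene"])[140:215,320:420]*255
f=lambda a:cv2.resize(a,(258,190))
cv2.imwrite("pics/c1.png",np.vstack([A,np.hstack([f(b1),f(b2),f(cv2.cvtColor(m,cv2.COLOR_GRAY2BGR)),np.zeros((190,1,3),np.uint8)])]))
E
```

```text
(no output)
```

View pics/c1.png

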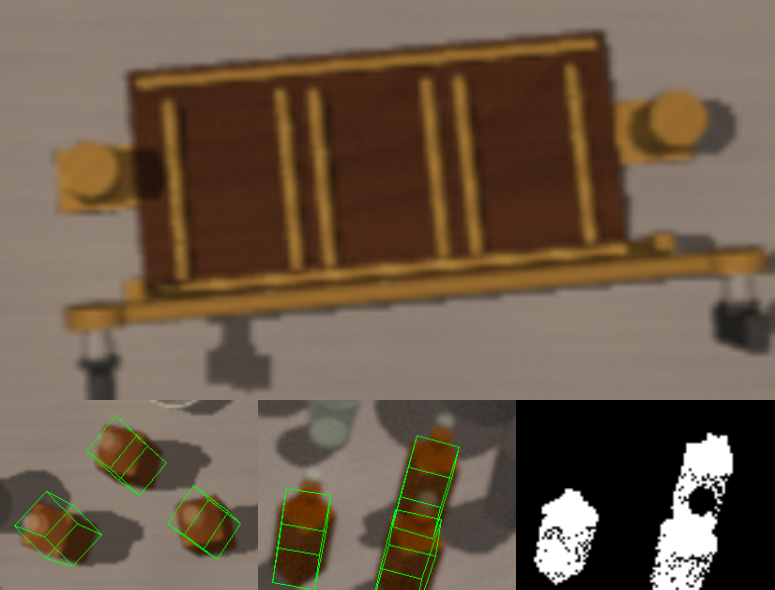

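```bash
sed -i 's/^    f=im.astype(int).*/    f=cv2.GaussianBlur(im,(0,0),.8).astype(int); m=((f[...,0]>1.6*f[...,1])\&(f[...,0]>1.8*f[...,2])\&(f[...,0]>25)).astype(np.uint8); return cv2.morphologyEx(m,cv2.MORPH_CLOSE,np.ones((5,5),np.uint8))/' h.py
python3 - <<'E'
from fit import *
im={n:np.load(n+".npy") for n in("top","scene")}; C={n:calibration(n) for n in im}
v=fit(im,C,np.load("dec.npy"),yaws=(-7,-4,-1,2,5)); np.save("dec.npy",v)
g=lambda m:cv2.cvtColor(m,cv2.COLOR_GRAY2BGR)
f=lambda a:cv2.resize(a,(390,290))
w=(115,165,110,82,4);w2=(325,140,110,82,4)
cv2.imwrite("pics/c2.png",np.vstack([np.hstack([f(crop(im["top"],C["top"],*w,v)),f(crop(im["scene"],C["scene"],*w2,v))]),np.hstack([f(crop(g(amber(im["top"])*255),C["top"],*w,v)),f(crop(g(amber(im["scene"])*255),C["scene"],*w2))])]))
# rack from top view clicks (picture/5+offset)
uv=lambda a:(np.array(a)-2)/5+[245,195]
pts=[((90,170),(.07,.175,.072)),((678,118),(.07,-.175,.072)),((130,75),(.135,.15,.012)),((603,35),(.135,-.15,.012)),
 ((168,100),(.110,.125,.020)),((281,90),(.110,.055,.020)),((570,66),(.110,-.125,.020)),((183,278),(.004,.125,.02)),((591,240),(.006,-.125,.02))]
U=np.array([uv(p[0]) for p in pts]);P=np.array([p[1] for p in pts])
r=least_squares(lambda q:(proj(C["top"],P@rz(q[2]).T+[q[0],q[1],0])-U).ravel(),[.5,-.1,0],loss='soft_l1')
print(r.x,np.round(r.fun.reshape(-1,2),1).tolist()); np.save("rack.npy",r.x)
q=r.x
# bail bar ends (disc centres) in top: estimate hinge angle
D=lambda a:np.array([[-.008+.078*np.cos(a),s*.175,.08+.078*np.sin(a)] for s in(1,-1)])@rz(q[2]).T+[q[0],q[1],0]
for a in(1.6,1.7,1.75):print(a,(proj(C["top"],D(a))-[245,195])*5+2)
E
```

```text
8988 [9945, 17253] [[0.6522, 0.3054, 0.9604], [0.5649, 0.3893, 0.8333], [0.5681, 0.2039, -0.5375]]
[ 0.46492979 -0.14435971  0.07281638] [[-0.1, -0.3], [0.2, 0.0], [-0.9, -0.9], [0.2, -1.0], [0.1, 1.1], [0.1, 1.1], [0.2, 1.0], [0.1, -0.2], [-0.2, -0.3]]
1.6 [[ 94.61115101 300.04132988]
 [733.63670304 245.00224058]]
1.7 [[ 95.80312816 314.37455045]
 [735.077516   259.28080925]]
1.75 [[ 96.41577129 321.4964049 ]
 [735.65080445 266.38954608]]
```

View pics/c2.png

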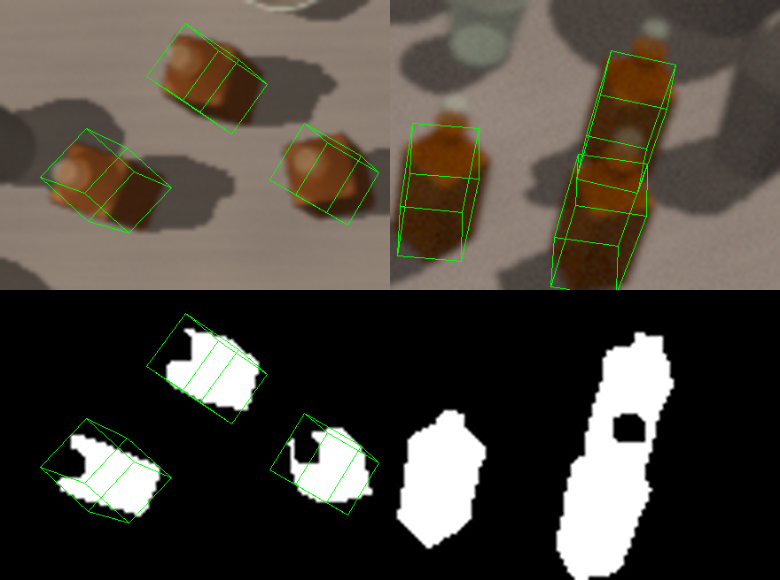

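```bash
python3 - <<'E'
s=open('fit.py').read()
i=s.index("        c=[]"); j=s.index("    v=v*[.01")
s=s[:i]+"""        b=[(v[i,0]-2,v[i,0]+2),(v[i,1]-2,v[i,1]+2),(-8,8.5)] if it==0 else [(a-.7,a+.7) for a in v[i,:2]]+[(v[i,2]-2,v[i,2]+2)]
        v[i]=differential_evolution(f,b,popsize=10,maxiter=25,tol=1e-3,seed=1,polish=False).x
"""+s[j:]
s=s.replace("from h import *","from h import *\nfrom scipy.optimize import differential_evolution").replace("S=3","S=2").replace("|=sil(C[n],q*[.01,.01,.1],S)","|=sil(C[n],q*[.01,.01,.1],S)")
open('fit.py','w').write(s)
E
cat > m1.py <<'E'
from fit import *
import time
im={n:np.load(n+".npy") for n in("top","scene")}; C={n:calibration(n) for n in im}
t=time.time();v=fit(im,C,[[.65,.303,0],[.562,.388,0],[.568,.202,0]]); np.save("dec.npy",v); print(time.time()-t)
f=lambda a:cv2.resize(a,(390,290))
w=(115,165,110,82,4);w2=(325,140,110,82,4)
cv2.imwrite("pics/c3.png",np.hstack([f(crop(im["top"],C["top"],*w,v)),f(crop(im["scene"],C["scene"],*w2,v))]))
E
timeout 500 python3 m1.py
```

```text
4027 [4420, 7668] [[0.6524, 0.3051, -0.6465], [0.5658, 0.389, -0.7603], [0.569, 0.2039, -0.5378]]
8.718348264694214
```

View pics/c3.png

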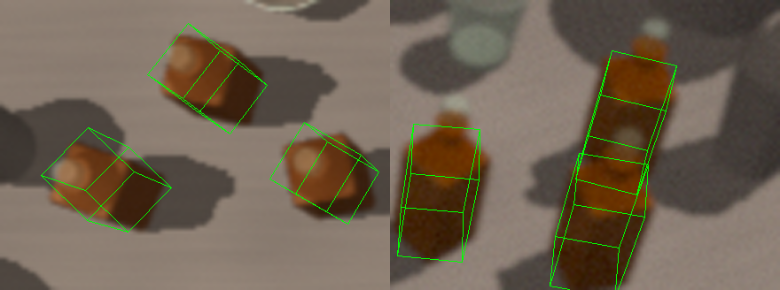

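```bash
python3 - <<'E'
from fit import *
im={n:np.load(n+".npy") for n in("top","scene")}; C={n:calibration(n) for n in im}
for n in im: print(n); fit({n:im[n]},C,[[.568,.202,0]])
for n in im:
  M=cv2.Rodrigues(C[n]['rvec'])[0]; print(n,-M.T@C[n]['tvec'],M[2])
  m=amber(im[n]);u=proj(C[n],[[.568,.202,.06]])[0].astype(int);k=m[u[1]-25:u[1]+25,u[0]-25:u[0]+25];ys,xs=np.nonzero(k);print(u,xs.min()+u[0]-25,xs.max()+u[0]-25,ys.min()+u[1]-25,ys.max()+u[1]-25,k.sum())
  s=sil(C[n],[.568,.202,-.3],1);ys,xs=np.nonzero(s);print(xs.min(),xs.max(),ys.min(),ys.max(),s.sum())
E
```

```text
top
1524 [2144] [[0.5658, 0.1957, 0.7698]]
scene
613 [2620] [[0.5699, 0.2047, -0.7359]]
top [ 0.40527488 -0.01662144  1.30213431] [ 0.13659164  0.00244363 -0.99062443]
[206 214] 181 219 189 224 384
192 221 201 227 531
scene [ 1.19857657 -0.26859924  0.9857405 ] [-0.56680043  0.2438952  -0.78692592]
[337 193] 327 351 174 212 655
325 351 172 214 923
```

```bash
cat > mv.py <<'E'
from h import *
def cur():
    s=read_state(); return np.array(s['tool_pos']),R.from_rotvec(s['tcp_rot']),s
def down(h,tilt=0):
    """tool orientation: heading h (rad, world) of the tilt; tilt (rad) from straight down towards heading; fingers close across heading"""
    z=np.array([np.cos(h)*np.sin(tilt),np.sin(h)*np.sin(tilt),-np.cos(tilt)])
    y=np.array([-np.sin(h),np.cos(h),0]); return R.from_matrix(np.c_[np.cross(y,z),y,z])
def plan(wps,n=None):
    """wps: list of (pos,R); prints rows (cm,deg) of equal steps in tool axes"""
    p,r,_=cur()
    for w in wps:
        tp,tr=np.array(w[0]),w[1]; d=tp-p; rv=(r.inv()*tr).as_rotvec(degrees=True)
        k=w[2] if len(w)>2 else int(max(np.ceil(np.linalg.norm(d)/.055),np.ceil(np.linalg.norm(rv)/9.5),1))
        print("-- rows",k,"shift",np.round(d*100,1),"turn",np.round(rv,1))
        for i in range(k):
            dt=r.inv().apply(d/k)*100; dt_=np.round(dt,2); rr=np.round(rv/k,1)
            print(*dt_,*rr,sep=",")
            p=p+r.apply(dt_/100); r=r*R.from_rotvec(rr,degrees=True)
    print("end",np.round(p,3),np.round(r.as_matrix()[:,2],2))
E
python3 - <<'E'
from mv import *
p,r,s=cur(); print(np.round(r.as_matrix(),3))
plan([((.30,.56,.36),r),((.53,.29,.36),r*R.from_euler('z',0))])
C=calibration("wrist");M=cv2.Rodrigues(C['rvec'])[0];o=-M.T@C['tvec'];print("cam in tool",r.inv().apply(o-p),r.inv().as_matrix()@M.T, C['camera_matrix'][0,0])
E
```

```text
[[-0.936  0.353 -0.001]
 [ 0.353  0.936 -0.001]
 [ 0.    -0.001 -1.   ]]
-- rows 3 shift [ 6.2 -7.1 12.2] turn [0. 0. 0.]
-2.77,-1.5,-4.05,0.0,0.0,0.0
-2.77,-1.5,-4.05,0.0,0.0,0.0
-2.77,-1.5,-4.05,0.0,0.0,0.0
-- rows 7 shift [ 23. -27.   0.] turn [0. 0. 0.]
-4.43,-2.45,0.0,0.0,0.0,0.0
-4.43,-2.45,0.0,0.0,0.0,0.0
-4.43,-2.45,0.0,0.0,0.0,0.0
-4.43,-2.45,0.0,0.0,0.0,0.0
-4.43,-2.45,0.0,0.0,0.0,0.0
-4.43,-2.45,0.0,0.0,0.0,0.0
-4.43,-2.45,0.0,0.0,0.0,0.0
end [0.53 0.29 0.36] [-0. -0. -1.]
cam in tool [ 0.08395159  0.00024743 -0.13515316] [[-0.00202926 -0.94592732 -0.32437231]
 [ 0.99999732 -0.00155754 -0.00171388]
 [ 0.00111598 -0.32437492  0.94592794]] 356.41402419268013
```

Call:
{"op": "move_arm", "data": {
  "series": [8.5, -2.8, -1.5, -4.1, 0, 0, 0, 8.5, -2.8, -1.5, -4.1, 0, 0, 0, 8.5, -2.8, -1.5, -4, 0, 0, 0, 8.5, -4.4, -2.2, 0, 0, 0, 0, 8.5, -4.4, -2.2, 0, 0, 0, 0]
}}

```text
time: 0.82
tool_pos: [0.3687, 0.4868, 0.3622]
tcp_rot: [0.562, 3.09, 0.002]
wrist_force: [-0.4, 0.0, -0.5]
width: 0.999
grip_force: 0.0
```

Call:
{"op": "move_arm", "data": {
  "series": [8.5, -4.4, -2.2, 0, 0, 0, 0, 8.5, -4.4, -2.2, 0, 0, 0, 0, 8.5, -4.4, -2.2, 0, 0, 0, 0, 8.5, -4.4, -2.2, 0, 0, 0, 0, 8.5, 0, 0, 0, 0, 0, 0]
}}

```text
time: 1.45
tool_pos: [0.5034, 0.3404, 0.3608]
tcp_rot: [0.571, 3.089, -0.002]
wrist_force: [-0.1, 0.3, 0.4]
width: 0.992
grip_force: 0.0
```

```bash
python3 - <<'E'
from mv import *
p,r,s=cur(); print(p,s['q'],s['time'])
C=calibration("wrist"); im=read_camera("wrist"); np.save("w1.npy",im)
cv2.imwrite("pics/w1.png",cv2.resize(im[:,:,::-1],(784,588),interpolation=cv2.INTER_CUBIC))
import pickle; pickle.dump(C,open("w1.pkl","wb"))
E
```

```text
[0.5033628  0.34036279 0.36081475] [ 5.54148614e-01  8.69629084e-02  1.58992880e+00 -1.04276310e-03
  1.46528247e+00 -6.51084806e-01] 1.45
```

View pics/w1.png

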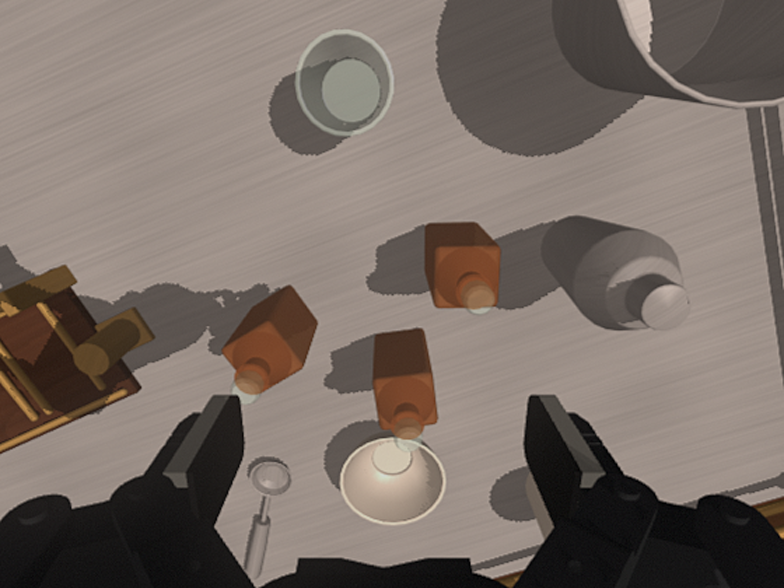

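```bash
sed -i 's/def fit(im,C,p0,S=2,/def fit(im,C,p0,S=2,W=32,/; s/k\[u\[1\]-32:u\[1\]+32,u\[0\]-32:u\[0\]+32\]=1/k[max(u[1]-W,0):u[1]+W,max(u[0]-W,0):u[0]+W]=1/' fit.py
python3 - <<'E'
from fit import *
import pickle
C={"wrist":pickle.load(open("w1.pkl","rb"))}; im={"wrist":np.load("w1.npy")}
v=fit(im,C,[[.65,.303,0],[.562,.388,0],[.568,.202,0]],W=55); np.save("dec.npy",v)
w=(150,145,220,165,3.5)
g=cv2.cvtColor(amber(im["wrist"])*255,cv2.COLOR_GRAY2BGR)
o=crop(im["wrist"],C["wrist"],*w,v); cv2.imwrite("pics/w2.png",o)
E
```

```text
21238 [17168] [[0.6466, 0.3062, -0.1848], [0.5544, 0.3907, -0.0685], [0.5625, 0.2072, 0.5634]]
```

View pics/w2.png

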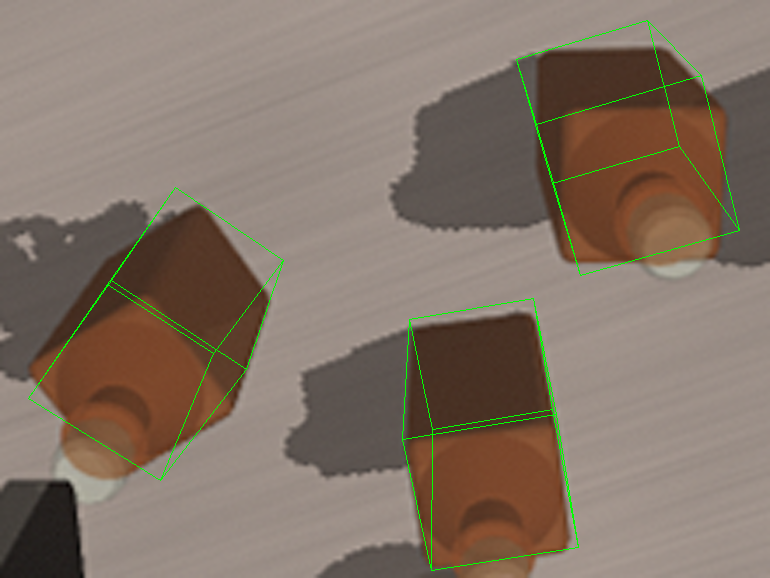

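```bash
cat > clickfit.py <<'E'
from h import *
def cf(C,top,base,p0,tr):
    """top: 4 clicks going round; base: dict idx->click"""
    def P(q): 
        k=np.array([(1,1),(1,-1),(-1,-1),(-1,1)])*.0265; t=[(*k[i],.107) for i in range(4) if top[i]]; b=[(*k[i],.001) for i in base]; return np.array(t+b)@rz(q[2]).T+[q[0],q[1],0]
    best=None
    for sgn in (1,-1):
        for y in (0,1.57,3.14,-1.57):
            tt=top if sgn==1 else top
            U=np.array([tr(u) for u in top if u]+[tr(base[i]) for i in base])
            r=least_squares(lambda q:(proj(C,P(q))-U).ravel(),[p0[0],p0[1],y],loss='soft_l1')
            if best is None or r.cost<best.cost: best=r
    q=best.x; q[2]=(q[2]+np.pi/4)%(np.pi/2)-np.pi/4
    print(np.round(q,4),"deg",np.round(np.degrees(q[2]),1),"rms",np.round(np.sqrt((best.fun**2).mean()),2)); return q
E
python3 - <<'E'
from clickfit import *
import pickle
C=pickle.load(open("w1.pkl","rb")); tr=lambda u:np.array(u)/3.5+[150,145]-.35
a=cf(C,[(412,432),(552,425),(568,550),(430,568)],{0:(413,322),1:(533,315)},[.65,.3],tr)
b=cf(C,[(563,108),(723,108),(718,260),(568,262)],{0:(540,55),1:(672,48),3:(537,165)},[.56,.39],tr)
c=cf(C,[(32,368),(145,297),(232,412),(130,478)],{0:(110,260),1:(203,206),2:(268,297)},[.56,.2],tr)
np.save("dec.npy",[a,b,c])
tr=lambda u:np.array(u)/1.4-.4
for n,u,z in(("tumbler rim",(345,82),.085),("shaker shoulder",(630,275),.12),("shaker cap",(665,307),.183),("bowl",(392,482),.05),("spoonhead",(270,478),.0),("bin rim left",(640,40),.15)): print(n,ray(C,tr(u),z))
E
```

```text
[ 0.6483  0.3048 -0.2501] deg -14.3 rms 1.25
[ 0.5582  0.3912 -0.3538] deg -20.3 rms 1.32
[0.565  0.2045 0.2055] deg 11.8 rms 1.79
tumbler rim [0.38480454 0.35355581 0.085     ]
shaker shoulder [0.59727331 0.51015666 0.12      ]
shaker cap [0.5987827  0.50388787 0.183     ]
bowl [0.76825749 0.24684994 0.05      ]
spoonhead [7.48906508e-01 9.81849964e-02 5.55111512e-17]
bin rim left [0.43490358 0.53680189 0.15      ]
```

Call:
{"op": "move_arm", "data": {
  "series": [8.5, 0, 0, 0, -10, 0, 0, 8.5, 0, 0, 0, -10, 0, 0, 8.5, 0, 0, 0, -10, 0, 0, 8.5, 0, 0, 0, 0, 0, 0]
}}

```text
time: 2.0
tool_pos: [0.4986, 0.3414, 0.3582]
tcp_rot: [0.534, 2.905, 0.774]
wrist_force: [0.2, -0.1, 0.6]
width: 0.994
grip_force: 0.0
```

```bash
cat > kin.py <<'E'
from mv import *
PAR=[.5075,.5667,.25,.335]
def fk(q,par=None):
    L1,L2,h0,L3=par if par is not None else PAR
    E=lambda a,t:R.from_euler(a,t)
    A=E('z',q[0])*E('y',q[1]); B=A*E('y',q[2]); T=B*E('z',q[3])*E('y',q[4])*E('z',q[5]+np.pi/2)
    return np.array([0,0,h0])+A.apply([0,0,L1])+B.apply([0,0,L2])+T.apply([0,0,L3]),T
LO=np.array([-2.63,-.94,.31,-1.31,0,-2.55]);HI=np.array([2.63,2.18,2.57,4.45,2.66,2.55])
def ik(p,r,q0):
    def f(q): P,T=fk(q); return np.r_[(P-p)*10,(T.inv()*r).as_rotvec()*2]
    s=least_squares(f,np.clip(q0,LO+1e-3,HI-1e-3),bounds=(LO,HI)); return s.x,np.linalg.norm(s.fun)
def tool(h,t,flip=True):
    """h heading deg, t tilt deg from down; flip -> tool x forward/up (camera in front/above)"""
    r=down(np.radians(h),np.radians(t)); return r*R.from_euler('z',np.pi) if flip else r
def check(wps,q0,n=12):
    p,r=fk(q0); q=np.array(q0)
    for P,T in wps:
        rv=(r.inv()*T).as_rotvec(); worst=0
        for i in range(1,n+1):
            q,e=ik(p+(np.array(P)-p)*i/n,r*R.from_rotvec(rv*i/n),q); worst=max(worst,e)
        p,r=np.array(P),T; print(np.round(q,2),"err",round(worst,3))
    return q
E
python3 - <<'E'
from kin import *
p,r,s=cur(); print(p,r.as_matrix()[:,2],s['q'])
D=[([0.23800261,0.63087514,0.23792826],[1.17312306,.264788226,1.60539274,-2.55e-5,1.27370068,-.0369]),([0.5033628,0.34036279,0.36081475],[.554148614,.0869629,1.5899288,-.00104,1.46528,-.65108]),(p,s['q'])]
x=least_squares(lambda v:np.concatenate([fk(q,v)[0]-P for P,q in D]),PAR); print(x.x,np.abs(x.fun).max())
print((fk(s['q'])[1].inv()*r).magnitude())
E
```

```text
[0.4985799  0.34144074 0.35821523] [ 0.17267725  0.46582391 -0.86786557] [ 0.34232182 -0.15808745  1.91183423  0.4465676   1.07970145 -1.01650451]
[0.55536621 0.55711983 0.25927648 0.39538959] 0.024103841282805016
4.1889890434087083e-16
```

```bash
python3 - <<'E'
from kin import *
p,r,s=cur()
D=[([0.23800261,0.63087514,0.23792826],[1.17312306,.264788226,1.60539274,-2.55e-5,1.27370068,-.0369]),([0.5033628,0.34036279,0.36081475],[.554148614,.0869629,1.5899288,-.00104,1.46528,-.65108]),(p,s['q'])]
E=lambda a,t:R.from_euler(a,t)
def f2(q,v):
    L1,L2,h0,L3,a2,aw=v
    Z=E('z',q[0]);A=Z*E('y',q[1]); B=A*E('y',q[2]); W=B*E('z',q[3])*E('y',q[4])
    return np.array([0,0,h0])+A.apply([0,0,L1])+B.apply([a2,0,L2])+W.apply([aw,0,L3])
for m in ([1,1,1,1,0,0],[1,1,1,1,1,0],[1,1,1,1,0,1],[1,1,1,1,1,1]):
    m=np.array(m,bool); b=np.array([.45,.5,.25,.35,0,0.]);
    def g(v): w=b.copy(); w[m]=v; return w
    x=least_squares(lambda v:np.concatenate([f2(q,g(v))-P for P,q in D]),b[m]); print(m*1,np.round(x.x,4),np.abs(x.fun).max())
E
```

```text
[1 1 1 1 0 0] [0.5554 0.5571 0.2593 0.3954] 0.02410384135242649
[1 1 1 1 1 0] [0.5735 0.5671 0.3054 0.4001 0.0589] 0.022895031464608973
[1 1 1 1 0 1] [0.5537 0.583  0.2603 0.3873 0.0249] 0.02385851264194
[1 1 1 1 1 1] [0.5692 0.5878 0.2992 0.3924 0.0497 0.0214] 0.02287196720524648
```

```bash
cat > fk2.py <<'E'
from kin import *
E=lambda a,t:R.from_euler(a,t)
def f2(q,v):
    L1,L2,h0,L3,a2,aw,yb,yw=v
    Z=E('z',q[0]);A=Z*E('y',q[1]); B=A*E('y',q[2]); W=B*E('z',q[3])*E('y',q[4])
    return np.array([0,0,h0])+A.apply([0,0,L1])+B.apply([a2,yb,L2])+W.apply([aw,yw,L3])
E
python3 - <<'E'
from fk2 import *
p,r,s=cur()
D=[([0.23800261,0.63087514,0.23792826],[1.17312306,.264788226,1.60539274,-2.55e-5,1.27370068,-.0369]),([0.5033628,0.34036279,0.36081475],[.554148614,.0869629,1.5899288,-.00104,1.46528,-.65108]),(p,s['q'])]
for m in ([1,1,1,1,0,0,1,0],[1,1,1,1,0,0,0,1],[1,1,1,1,0,0,1,1],[1,1,1,1,1,0,1,0],[1,1,1,1,1,0,0,1]):
    m=np.array(m,bool); b=np.array([.45,.5,.25,.35,0,0.,0,0]);
    def g(v): w=b.copy(); w[m]=v; return w
    x=least_squares(lambda v:np.concatenate([f2(q,g(v))-P for P,q in D]),b[m],x_scale=.1); print(m*1,np.round(x.x,4),np.abs(x.fun).max())
E
```

```text
[1 1 1 1 0 0 1 0] [0.5115 0.566  0.2507 0.3395 0.0249] 0.00011277538446341495
[1 1 1 1 0 0 0 1] [0.5159 0.565  0.2428 0.3396 0.0246] 0.006985139141150065
[1 1 1 1 0 0 1 1] [ 0.5115  0.566   0.2507  0.3395  0.0249 -0.    ] 0.00011177884625646062
[1 1 1 1 1 0 1 0] [0.512  0.5662 0.2518 0.3397 0.0014 0.0249] 4.077083390341407e-07
[1 1 1 1 1 0 0 1] [0.5191 0.5666 0.2504 0.3407 0.0096 0.0245] 0.007022946443004108
```

```bash
python3 - <<'E'
s=open('kin.py').read()
i=s.index("PAR=");j=s.index("LO=")
s=s[:i]+"""def fk(q):
    E=lambda a,t:R.from_euler(a,t)
    A=E('z',q[0])*E('y',q[1]); B=A*E('y',q[2]); T=B*E('z',q[3])*E('y',q[4])*E('z',q[5]+np.pi/2)
    return np.array([0,0,.2518])+A.apply([0,0,.512])+B.apply([.0014,.0249,.5662])+T.apply([0,0,.3397]),T
"""+s[j:]
s+="""
S_,ZG=.009,.058   # grip point: off axis towards the gripper, height on the decanter
def grasp(d,h,t):
    T=tool(h,t); u=np.array([np.cos(np.radians(h)),np.sin(np.radians(h)),0])
    return np.array([d[0],d[1],ZG])-S_*u+T.apply([0,0,.011]),T
def place(slot,t,bx=.008,dz=.0):
    k=np.load('rack.npy'); h=np.degrees(k[2]); T=tool(h,t-90)
    g=rz(k[2])@np.array([bx+ZG,(slot-1)*.09,.012+.027+S_+dz])+[k[0],k[1],0]
    return g+T.apply([0,0,.011]),T
"""
open('kin.py','w').write(s)
E
python3 - <<'E'
from kin import *
p,r,s=cur(); d=np.load("dec.npy"); print(np.abs(fk(s['q'])[0]-p).max())
for nm,i,hs in(("c",2,(101.8,11.8,-78.2)),("b",1,(69.7,-20.3,159.7)),("a",0,(75.7,-14.3))):
  for h in hs:
   for t in (60,):
    G,T=grasp(d[i],h,t); P,TP=place(0,t)
    print(nm,h,t)
    check([(G+[0,0,.2],tool(h,0)),(G-T.apply([0,0,.1])+[0,0,.12],T),(G-T.apply([0,0,.1]),T),(G,T),(G+[0,0,.15],T),(G+[0,0,.2],tool(h,0)),(P+[0,0,.2],tool(4.2,0)),(P+[0,0,.15],TP),(P,TP)],s['q'],8)
E
```

```text
1.1102230246251565e-16
c 101.8 60
[ 0.31  0.12  1.75 -0.    1.27  0.1 ] err 0.0
[-0.29  0.41  1.78  0.87  1.62 -0.77] err 0.0
[-0.29  0.57  1.82  0.87  1.49 -0.92] err 0.0
[-0.17  0.6   1.89  0.97  1.36 -0.96] err 0.0
[-0.17  0.38  1.87  0.94  1.51 -0.76] err 0.0
[0.31 0.12 1.75 0.   1.27 0.1 ] err 0.0
[-0.45  0.08  1.81  0.    1.24  1.05] err 0.0
[-0.33  0.44  1.55 -0.2   1.64  1.2 ] err 0.0
[-0.33  0.59  1.63 -0.2   1.41  1.25] err 0.0
c 11.8 60
[ 0.31  0.12  1.75 -0.    1.27  1.67] err 0.0
[ 0.42 -0.5   2.57 -0.87  0.21  2.55] err 0.229
[ 0.32 -0.23  2.57 -0.91  0.02  2.55] err 0.576
[ 0.3   0.03  2.41 -0.92  0.    2.55] err 0.728
[ 0.3  -0.26  2.46 -0.93  0.    2.55] err 0.671
[ 0.31  0.12  1.75 -0.    1.27  1.67] err 0.072
[-0.45  0.08  1.81  0.    1.24  1.05] err 0.0
[-0.33  0.44  1.55 -0.2   1.64  1.2 ] err 0.0
[-0.33  0.59  1.63 -0.2   1.41  1.25] err 0.0
c -78.2 60
[ 0.46  0.09  1.81 -0.25  1.21 -2.55] err 0.709
[ 0.84  0.56  1.56 -0.79  1.75 -2.35] err 0.535
[ 0.84  0.7   1.59 -0.78  1.63 -2.23] err 0.0
[ 0.74  0.69  1.72 -0.85  1.49 -2.19] err 0.0
[ 0.74  0.5   1.69 -0.85 
[... 1623 characters left out ...]
err 0.0
[-0.01  0.53  2.02  1.44  1.01 -0.88] err 0.0
[-0.01  0.29  1.99  1.29  1.07 -0.57] err 0.0
[0.41 0.34 1.49 0.   1.32 0.65] err 0.0
[-0.45  0.08  1.81 -0.    1.24  1.05] err 0.0
[-0.33  0.44  1.55 -0.2   1.64  1.2 ] err 0.0
[-0.33  0.59  1.63 -0.2   1.41  1.25] err 0.0
a -14.3 60
[0.4  0.34 1.49 0.   1.32 2.22] err 0.0
[ 0.6  -0.1   2.15 -0.58  0.51  2.55] err 1.013
[ 0.53  0.06  2.21 -0.54  0.3   2.55] err 1.182
[ 0.44  0.26  2.1  -0.57  0.22  2.55] err 1.177
[ 0.5   0.05  2.05 -0.62  0.44  2.55] err 1.118
[0.4  0.34 1.49 0.   1.32 2.22] err 0.725
[-0.45  0.08  1.81 -0.    1.24  1.05] err 0.0
[-0.33  0.44  1.55 -0.2   1.64  1.2 ] err 0.0
[-0.33  0.59  1.63 -0.2   1.41  1.25] err 0.0
```

```bash
sed -i 's/^S_,ZG=.*/S_,ZG=.011,.058/' kin.py; python3 - <<'E'
from kin import *
d=np.load("dec.npy"); G,T=grasp(d[2],101.8,60); w=[(G-T.apply([0,0,.1])+[0,0,.08],T,9),(G-T.apply([0,0,.09]),T,2)]
plan(w); _,_,s=cur(); check([x[:2] for x in w],s['q'],8)
E
```

```text
-- rows 9 shift [  8.4 -22.3 -17.6] turn [-4.6 38.8 63.2]
-1.77,-2.69,0.7,-0.5,4.3,7.0
-2.13,-2.46,0.53,-0.5,4.3,7.0
-2.44,-2.18,0.34,-0.5,4.3,7.0
-2.71,-1.87,0.13,-0.5,4.3,7.0
-2.92,-1.52,-0.1,-0.5,4.3,7.0
-3.07,-1.16,-0.33,-0.5,4.3,7.0
-3.15,-0.77,-0.58,-0.5,4.3,7.0
-3.17,-0.38,-0.82,-0.5,4.3,7.0
-3.12,0.01,-1.06,-0.5,4.3,7.0
-- rows 2 shift [-0.2  0.9 -8.5] turn [-0.1  0.2  0.2]
-3.45,-0.01,2.52,-0.1,0.1,0.1
-3.45,-0.01,2.51,-0.1,0.1,0.1
end [0.581 0.127 0.098] [-0.18  0.85 -0.5 ]
[-0.3   0.46  1.8   0.86  1.58 -0.82] err 0.0
[-0.28  0.57  1.82  0.87  1.48 -0.92] err 0.0
```

Call:
{"op": "move_arm", "data": {
  "series": [8.5, -1.8, -2.7, 0.7, -0.5, 4.3, 7, 8.5, -2.1, -2.5, 0.5, -0.5, 4.3, 7, 8.5, -2.4, -2.2, 0.3, -0.5, 4.3, 7, 8.5, -2.7, -1.9, 0.1, -0.5, 4.3, 7, 8.5, -2.9, -1.5, -0.1, -0.5, 4.3, 7]
}}

```text
time: 2.62
tool_pos: [0.5495, 0.2189, 0.2649]
tcp_rot: [-1.112, -2.344, -0.845]
wrist_force: [1.4, 1.1, -0.2]
width: 0.999
grip_force: 0.0
```

Call:
{"op": "move_arm", "data": {
  "series": [8.5, -3.1, -1.2, -0.3, -0.5, 4.3, 7, 8.5, -3.1, -0.8, -0.6, -0.5, 4.3, 7, 8.5, -3.2, -0.4, -0.8, -0.5, 4.3, 7, 8.5, -3.1, 0, -1.1, -0.5, 4.3, 7, 8.5, 0, 0, 0, 0, 0, 0]
}}

```text
time: 3.25
tool_pos: [0.5858, 0.1181, 0.1824]
tcp_rot: [-1.384, -1.714, -0.798]
wrist_force: [-0.0, -0.3, -0.9]
width: 0.993
grip_force: 0.0
```

```bash
python3 - <<'E'
from kin import *
d=np.load("dec.npy"); G,T=grasp(d[2],101.8,60); w=[(G-T.apply([0,0,.09]),T,3),(G,T,4)]
plan(w)
C=calibration("wrist"); im=read_camera("wrist"); np.save("w3.npy",im)
import pickle; pickle.dump(C,open("w3.pkl","wb")); cv2.imwrite("pics/w3.png",cv2.resize(im[:,:,::-1],(784,588),interpolation=cv2.INTER_CUBIC))
E
```

```text
-- rows 3 shift [-0.5  0.9 -8.5] turn [-0.3  0.1  0.2]
-2.29,-0.09,1.69,-0.1,0.0,0.1
-2.29,-0.09,1.69,-0.1,0.0,0.1
-2.29,-0.09,1.69,-0.1,0.0,0.1
-- rows 4 shift [-1.6  7.6 -4.5] turn [-0.   0.1 -0.1]
0.0,0.0,2.25,-0.0,0.0,-0.0
0.0,0.0,2.25,-0.0,0.0,-0.0
0.0,0.0,2.25,-0.0,0.0,-0.0
0.0,0.0,2.25,-0.0,0.0,-0.0
end [0.565 0.203 0.052] [-0.18  0.85 -0.5 ]
```

View pics/w3.png

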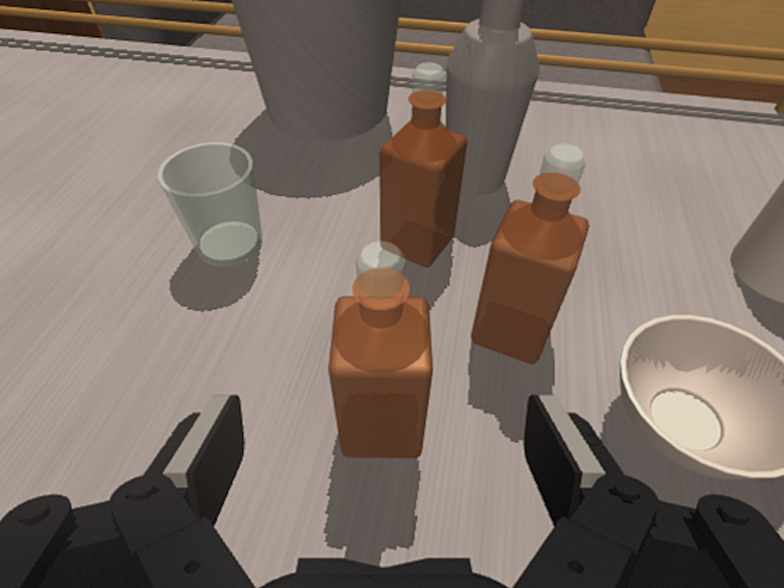

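```bash
python3 - <<'E'
from h import *
import pickle
C=pickle.load(open("w3.pkl","rb")); tr=lambda u:np.array(u)/1.4-.4
L,Rr=ray(C,tr((343,456)),.001),ray(C,tr((423,456)),.001); m=(L+Rr)/2; e=Rr-L; h=np.arctan2(e[1],e[0])+np.pi/2
print("c",m[:2]+.027*np.array([np.cos(h),np.sin(h)]),np.degrees(h),np.linalg.norm(e)); print(np.load("dec.npy")[2])
# a front face base corners, b
for n,u,v in(("a",(474,338),(536,361)),("b",(380,234),(432,265))):
    L,Rr=ray(C,tr(u),.001),ray(C,tr(v),.001); m=(L+Rr)/2; e=Rr-L; h=np.arctan2(e[1],e[0])+np.pi/2
    print(n,m[:2]+.027*np.array([np.cos(h),np.sin(h)]),np.degrees(h),np.linalg.norm(e))
E
```

```text
c [0.56593541 0.20699679] 101.99465212198982 0.05353876054834078
[0.56502271 0.2044778  0.20549295]
a [0.6528015  0.31121013] 76.11831768406172 0.05006255100897128
b [0.56312121 0.40386914] 60.57151371054607 0.06303040788010993
```

Call:
{"op": "move_arm", "data": {
  "series": [8.5, -2.3, -0.1, 1.7, 0, 0, 0, 8.5, -2.3, -0.1, 1.7, 0, 0, 0, 8.5, -2.3, -0.1, 1.7, 0, 0, 0, 8.5, 0, 0, 0, 0, 0, 0]
}}

```text
time: 3.8
tool_pos: [0.5784, 0.1293, 0.0981]
tcp_rot: [-1.382, -1.715, -0.8]
wrist_force: [-0.5, -0.4, -0.8]
width: 0.991
grip_force: 0.0
```

Call:
{"op": "move_arm", "data": {
  "series": [8.5, 0, 0.1, 2.9, 0, 0, 0, 8.5, 0, 0.1, 2.9, 0, 0, 0, 8.5, 0, 0.1, 2, 0, 0, 0, 8.5, 0, 0, 1.1, 0, 0, 0, 8.5, 0, 0, 0, 0, 0, 0],
  "grip_force": 40
}}

```text
time: 4.42
tool_pos: [0.568, 0.2042, 0.0562]
tcp_rot: [-1.382, -1.719, -0.805]
wrist_force: [0.6, 0.2, 0.2]
width: 0.993
grip_force: 0.0
```

Call:
{"op": "move_arm", "data": {
  "series": [5, 0, 0, 0, 0, 0, 0, 5, 0, 0, 0, 0, 0, 0, 5, 0, 0, 0, 0, 0, 0, 5, 0, 0, 0, 0, 0, 0, 5, 0, 0, 0, 0, 0, 0]
}}

```text
time: 5.05
tool_pos: [0.5688, 0.2032, 0.0569]
tcp_rot: [-1.383, -1.719, -0.807]
wrist_force: [-0.6, -4.1, 4.2]
width: 0.623
grip_force: 44.0
```

```bash
python3 - <<'E'
from kin import *
p,r,s=cur(); print(p,s['width'],s['grip_force'],s['wrist_force'])
P,TP=place(0,60)
print(np.load('rack.npy'),P)
G=p
w=[(G+[0,0,.16],r,4),(np.array([.52,.05,.28]),tool(101.8,0),7),(P+[0,0,.20],tool(4.2,0),11),(P+[0,0,.06],TP,4)]
plan(w); check([x[:2] for x in w],s['q'],8)
E
```

```text
[0.56883598 0.20321527 0.05686573] 0.6226401737706208 44.04681086540222 [-0.58254268 -4.11174493  4.19056531]
[ 0.46492979 -0.14435971  0.07281638] [ 0.53181715 -0.22971972  0.04047372]
-- rows 4 shift [ 0.  0. 16.] turn [0. 0. 0.]
3.46,0.03,-2.01,0.0,0.0,0.0
3.46,0.03,-2.01,0.0,0.0,0.0
3.46,0.03,-2.01,0.0,0.0,0.0
3.46,0.03,-2.01,0.0,0.0,0.0
-- rows 7 shift [ -4.9 -15.3   6.3] turn [  0.3 -59.9   0.5]
-0.21,-1.13,-2.18,0.0,-8.6,0.1
-0.54,-1.13,-2.12,0.0,-8.6,0.1
-0.85,-1.13,-2.02,0.0,-8.6,0.1
-1.15,-1.13,-1.87,0.0,-8.6,0.1
-1.41,-1.12,-1.68,0.0,-8.6,0.1
-1.65,-1.12,-1.45,0.0,-8.6,0.1
-1.85,-1.12,-1.18,0.0,-8.6,0.1
-- rows 11 shift [  1.2 -28.   -4. ] turn [ 0.4  0.1 97.3]
-2.51,-0.4,0.37,0.0,0.0,8.8
-2.54,-0.01,0.37,0.0,0.0,8.8
-2.52,0.38,0.37,0.0,0.0,8.8
-2.43,0.76,0.37,0.0,0.0,8.8
-2.28,1.12,0.37,0.0,0.0,8.8
-2.09,1.46,0.37,0.0,0.0,8.8
-1.84,1.76,0.37,0.0,0.0,8.8
-1.55,2.02,0.37,0.0,0.0,8.8
-1.22,2.23,0.37,0.0,0.0,8.8
-0.87,2.39,0.37,0.0,0.0,8.8
-0.49,2.5,0.37,0.0,0.0,8.8
-- rows 4 shift [ -0.   0. -14.] turn [  0.4 -30.2   0.4]
-0.01,-0.02,3.5,0.1,-7.5,0.1
0.44,-0.01,3.48,0.1,-7.5,0.1
0.89,-0.01,3.39,0.1,-7.5,0.1
1.33,-0.01,3.24,0.1,-7.5,0.1
end [ 0.532 -0.23   0.1  ] [-0.5  -0.04 -0.87]
[-0.17  0.37  1.85  0.94  1.52 -0.74] err 0.0
[ 0.05 -0.05  1.88 -0.    1.32 -0.16] err 0.0
[-0.45  0.08  1.81 -0.    1.25  1.05] err 0.0
[-0.33  0.52  1.61 -0.2   1.5   1.23] err 0.0
```

```bash
cat >> kin.py <<'E'
def save_grasp(d,h):
    """decanter base centre (x,y) from vision, heading h deg: base pose in tool frame, lateral offset taken as zero"""
    p,r,_=cur(); b=r.inv().apply(np.array([d[0],d[1],0])-p); b[1]=0; ax=r.inv().apply([0,0,1]); ax[1]=0; ax/=np.linalg.norm(ax); np.save('g.npy',[b,ax]); print("base in tool",np.round(b,4),"axis",np.round(ax,3))
def place2(slot,bx=.008,dz=0.):
    b,ax=np.load('g.npy'); k=np.load('rack.npy'); t=np.degrees(np.arctan2(ax[0],-ax[2]))  # dec z = sin t X - cos t Z
    T=tool(np.degrees(k[2]),t-90); B=rz(k[2])@np.array([bx,(slot-1)*.09,.039+dz])+[k[0],k[1],0]
    return B-T.apply(b),T
E
python3 - <<'E'
from kin import *
save_grasp([.5655,.2058],101.8); print(place2(0)[0],place(0,60)[0],place2(0)[1].as_matrix()[:,2])
E
```

```text
base in tool [-0.0476  0.      0.0313] axis [ 0.865  0.    -0.502]
[ 0.53614653 -0.22940391  0.04222488] [ 0.53181715 -0.22971972  0.04047372] [-0.50024604 -0.03649062 -0.86511406]
```

Call:
{"op": "move_arm", "data": {
  "series": [5, 1.7, 0, -1, 0, 0, 0, 5, 3.5, 0, -2, 0, 0, 0, 5, 3.5, 0, -2, 0, 0, 0, 5, 3.5, 0, -2, 0, 0, 0, 5, 1.7, 0, -1, 0, 0, 0]
}}

```text
time: 5.68
tool_pos: [0.5676, 0.2041, 0.2191]
tcp_rot: [-1.383, -1.723, -0.808]
wrist_force: [-0.1, -0.3, -3.2]
width: 0.626
grip_force: 43.1
```

Call:
{"op": "move_arm", "data": {
  "series": [5, -0.2, -1.1, -2.2, 0, -8.6, 0, 5, -0.5, -1.1, -2.1, 0, -8.6, 0, 5, -0.8, -1.1, -2, 0, -8.6, 0, 5, -1.1, -1.1, -1.9, 0, -8.6, 0, 5, -1.4, -1.1, -1.7, 0, -8.6, 0]
}}

```text
time: 6.3
tool_pos: [0.5327, 0.095, 0.2628]
tcp_rot: [-1.827, -2.261, -0.275]
wrist_force: [0.7, 1.3, -4.1]
width: 0.627
grip_force: 42.9
```

Call:
{"op": "move_arm", "data": {
  "series": [5, -1.7, -1.1, -1.4, 0, -8.6, 0, 5, -1.9, -1.1, -1.2, 0, -8.6, 0, 5, -2.5, -0.4, 0.4, 0, 0, 8.8, 5, -2.5, 0, 0.4, 0, 0, 8.8, 5, -2.5, 0.4, 0.4, 0, 0, 8.8]
}}

```text
time: 6.92
tool_pos: [0.5237, -0.0242, 0.2673]
tcp_rot: [2.48, 1.918, 0.005]
wrist_force: [1.1, 0.1, -3.0]
width: 0.627
grip_force: 42.8
```

Call:
{"op": "move_arm", "data": {
  "series": [5, -2.4, 0.8, 0.3, 0, 0, 8.8, 5, -2.3, 1.1, 0.3, 0, 0, 8.8, 5, -2.1, 1.5, 0.3, 0, 0, 8.8, 5, -1.8, 1.8, 0.3, 0, 0, 8.8, 5, -1.5, 2, 0.3, 0, 0, 8.8]
}}

```text
time: 7.55
tool_pos: [0.532, -0.1512, 0.2526]
tcp_rot: [3.021, 0.849, 0.008]
wrist_force: [0.6, -0.5, -2.5]
width: 0.624
grip_force: 42.7
```

Call:
{"op": "move_arm", "data": {
  "series": [5, -1.2, 2.2, 0.3, 0, 0, 8.8, 5, -0.9, 2.4, 0.3, 0, 0, 8.8, 5, -0.5, 2.5, 0.3, 0, 0, 8.8, 5, 0, 0, 0, 0, 0, 0, 5, 0, 0, 0, 0, 0, 0]
}}

```text
time: 8.18
tool_pos: [0.5361, -0.2264, 0.2445]
tcp_rot: [3.136, 0.146, 0.01]
wrist_force: [-0.3, 0.9, -2.5]
width: 0.626
grip_force: 43.2
```

```bash
python3 - <<'E'
from kin import *
p,r,s=cur(); print(s['width'],s['grip_force'],s['wrist_force'])
P,TP=place2(0,.009)
w=[(P+[0,0,.07],TP,5),(P+[0,0,.006],TP,3)]
plan(w); check([x[:2] for x in w],s['q'],8)
im=read_camera("wrist"); cv2.imwrite("pics/w4.png",im[:,:,::-1]); C=calibration("wrist")
k=np.load('rack.npy')
f=lambda x,y,z:proj(C,rz(k[2])@np.array([x,y,z])+[k[0],k[1],0])[0]
print(f(.135,.15,.012),f(.135,-.15,.012),f(.07,.175,.072),f(.126,-.05,.021))
E
```

```text
0.6262019842898631 43.17715644836426 [-0.25209082  0.90106026 -2.52384019]
-- rows 5 shift [  0.1  -0.3 -13.2] turn [  0.5 -30.5   1.1]
-0.0,0.05,2.65,0.1,-6.1,0.2
0.28,0.06,2.63,0.1,-6.1,0.2
0.56,0.06,2.59,0.1,-6.1,0.2
0.83,0.06,2.51,0.1,-6.1,0.2
1.09,0.06,2.41,0.1,-6.1,0.2
-- rows 3 shift [ 0.  -0.  -6.4] turn [-0.   0.   0.1]
1.07,0.0,1.84,-0.0,0.0,0.0
1.07,0.0,1.84,-0.0,0.0,0.0
1.07,0.0,1.84,-0.0,0.0,0.0
end [ 0.537 -0.229  0.048] [-0.5  -0.04 -0.86]
[-0.33  0.52  1.59 -0.2   1.52  1.23] err 0.0
[-0.33  0.59  1.62 -0.2   1.43  1.24] err 0.0
[ 34.33759755 100.8688628 ] [338.20331229 106.80624927] [-22.68732974 179.0326587 ] [236.72477942 114.79954435]
```

View pics/w4.png

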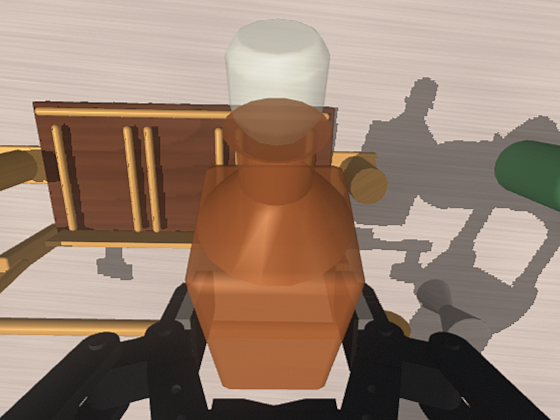

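Call:
{"op": "move_arm", "data": {
  "series": [5, 0, 0, 2.7, 0.1, -6.1, 0.2, 5, 0.3, 0.1, 2.6, 0.1, -6.1, 0.2, 5, 0.6, 0.1, 2.6, 0.1, -6.1, 0.2, 5, 0.8, 0.1, 2.5, 0.1, -6.1, 0.2, 5, 1.1, 0.1, 2.4, 0.1, -6.1, 0.2]
}}

```text
time: 8.85
tool_pos: [0.5398, -0.2305, 0.1127]
tcp_rot: [3.012, 0.113, -0.809]
wrist_force: [-0.3, -0.1, -2.9]
width: 0.628
grip_force: 43.2
```

Call:
{"op": "move_arm", "data": {
  "series": [5, 0, 0, 0, 0, 0, 0, 5, 0, 0, 0, 0, 0, 0]
}}

```text
time: 9.1
tool_pos: [0.5392, -0.231, 0.1138]
tcp_rot: [3.014, 0.112, -0.805]
wrist_force: [0.5, 0.0, -2.8]
width: 0.623
grip_force: 43.1
```

```bash
python3 - <<'E'
from kin import *
p,r,s=cur(); print(s['width'],s['grip_force'],s['wrist_force'])
P,TP=place2(0,.009)
plan([(P+[0,0,.008],TP,4)])
im=read_camera("wrist"); cv2.imwrite("pics/w5.png",im[:,:,::-1])
# predicted decanter pose in rack
b,ax=np.load('g.npy');k=np.load('rack.npy'); print("base in rack",rz(-k[2])@(p+r.apply(b)-[k[0],k[1],0]),rz(-k[2])@r.apply(ax))
E
```

```text
0.623156363503972 43.13661575317383 [ 0.50549795  0.02842045 -2.79160286]
-- rows 4 shift [-0.2  0.2 -6.4] turn [ 0.1 -0.2  0.1]
0.75,-0.05,1.4,0.0,-0.0,0.0
0.75,-0.05,1.4,0.0,-0.0,0.0
0.75,-0.05,1.4,0.0,-0.0,0.0
0.75,-0.05,1.4,0.0,-0.0,0.0
end [ 0.537 -0.229  0.05 ] [-0.5  -0.04 -0.87]
base in rack [ 0.010976   -0.09191981  0.11035675] [0.99999322 0.00173536 0.00324878]
```

Call:
{"op": "move_arm", "data": {
  "series": [5, 0.8, -0.1, 1.4, 0, 0, 0, 5, 0.8, -0.1, 1.4, 0, 0, 0, 5, 0.8, 0, 1.4, 0, 0, 0, 5, 0.8, 0, 1.4, 0, 0, 0, 5, 0, 0, 0, 0, 0, 0]
}}

```text
time: 9.78
tool_pos: [0.5366, -0.229, 0.0462]
tcp_rot: [3.013, 0.111, -0.815]
wrist_force: [-0.5, 0.4, -3.1]
width: 0.628
grip_force: 43.3
```

Call:
{"op": "move_arm", "data": {
  "series": [5, 0.1, 0, 0.2, 0, 0, 0, 5, 0.1, 0, 0.2, 0, 0, 0, 5, 0, 0, 0, 0, 0, 0]
}}

```text
time: 10.15
tool_pos: [0.5382, -0.2296, 0.0443]
tcp_rot: [3.013, 0.11, -0.807]
wrist_force: [-0.0, -0.1, -3.0]
width: 0.629
grip_force: 43.3
```

```bash
python3 - <<'E'
from kin import *
p,r,s=cur(); print(s['width'],s['grip_force'],s['wrist_force'])
b,ax=np.load('g.npy');k=np.load('rack.npy'); print("base in rack",rz(-k[2])@(p+r.apply(b)-[k[0],k[1],0]),rz(-k[2])@r.apply(ax))
sc=read_camera("scene"); cv2.imwrite("pics/s5.png",cv2.resize(sc[180:280,130:300,::-1],None,fx=4.5,fy=4.5,interpolation=cv2.INTER_CUBIC))
E
```

```text
0.6287098338530214 43.28489542007446 [-0.02495167 -0.10472478 -2.95054114]
base in rack [ 0.01002445 -0.09042516  0.04099974] [9.99998030e-01 6.73940334e-04 1.86688847e-03]
```

View pics/s5.png

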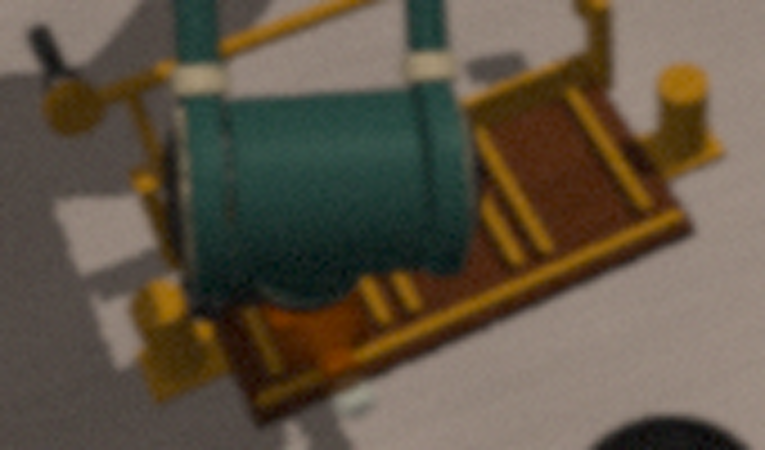

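Call:
{"op": "move_arm", "data": {
  "series": [5, 0.1, 0, 0.1, 0, 0, 0, 5, 0.1, 0, 0.1, 0, 0, 0, 5, 0, 0, 0, 0, 0, 0]
}}

```text
time: 10.58
tool_pos: [0.5388, -0.2296, 0.0418]
tcp_rot: [3.013, 0.11, -0.808]
wrist_force: [-1.1, 0.6, 0.0]
width: 0.627
grip_force: 43.6
```

Call:
{"op": "move_arm", "data": {
  "series": [6.6, 0, 0, 0, 0, 0, 0, 6.6, 0, 0, 0, 0, 0, 0, 6.6, 0, 0, 0, 0, 0, 0, 6.6, 0, 0, 0, 0, 0, 0]
}}

```text
time: 11.08
tool_pos: [0.5387, -0.2295, 0.0414]
tcp_rot: [3.013, 0.11, -0.808]
wrist_force: [-0.4, -0.7, 0.7]
width: 0.773
grip_force: 0.0
```

```bash
python3 - <<'E'
from kin import *
p,r,s=cur(); print(p,s['width'],s['grip_force'],s['wrist_force'])
d=np.load("dec.npy"); d[0]=[.650,.307,0]; G,T=grasp(d[0],76,60)
up=p+r.apply([0,0,-.15])
w=[(up,r,4),(np.array([.60,.0,.33]),tool(50,20),9),(G-T.apply([0,0,.11])+[0,0,.08],T,7)]
plan(w); check([x[:2] for x in w],s['q'],8)
E
```

```text
[ 0.53872818 -0.2295116   0.04138922] 0.7729435503090071 0.0 [-0.37100391 -0.72069491  0.73447458]
-- rows 4 shift [ 7.5  0.6 13. ] turn [0. 0. 0.]
0.0,0.0,-3.75,0.0,0.0,0.0
0.0,0.0,-3.75,0.0,0.0,0.0
0.0,0.0,-3.75,0.0,0.0,0.0
0.0,0.0,-3.75,0.0,0.0,0.0
-- rows 9 shift [-1.4 22.4 15.9] turn [ -4.1  47.3 -47. ]
-0.86,-2.49,-1.54,-0.5,5.3,-5.2
-0.48,-2.54,-1.63,-0.5,5.3,-5.2
-0.1,-2.55,-1.68,-0.5,5.3,-5.2
0.29,-2.53,-1.69,-0.5,5.3,-5.2
0.67,-2.47,-1.67,-0.5,5.3,-5.2
1.05,-2.37,-1.61,-0.5,5.3,-5.2
1.4,-2.25,-1.52,-0.5,5.3,-5.2
1.73,-2.1,-1.39,-0.5,5.3,-5.2
2.04,-1.91,-1.23,-0.5,5.3,-5.2
-- rows 7 shift [  2.7  21.3 -14.3] turn [ 17.6  39.2 -20.1]
1.71,-1.69,2.78,2.5,5.6,-2.9
1.51,-1.48,3.01,2.5,5.6,-2.9
1.28,-1.28,3.21,2.5,5.6,-2.9
1.01,-1.08,3.37,2.5,5.6,-2.9
0.73,-0.88,3.5,2.5,5.6,-2.9
0.42,-0.7,3.59,2.5,5.6,-2.9
0.1,-0.53,3.64,2.5,5.6,-2.9
end [0.627 0.213 0.188] [ 0.21  0.84 -0.5 ]
[-0.29  0.59  1.36 -0.18  1.68  1.23] err 0.0
[-0.21 -0.04  1.81  0.33  1.22  0.39] err 0.0
[-0.17  0.29  2.03  1.21  1.18 -0.65] err 0.0
```

Call:
{"op": "move_arm", "data": {
  "series": [6.6, 0, 0, -3.7, 0, 0, 0, 6.6, 0, 0, -3.7, 0, 0, 0, 8.5, 0, 0, -3.7, 0, 0, 0, 8.5, 0, 0, -3.7, 0, 0, 0, 8.5, -0.9, -2.5, -1.5, -0.5, 5.3, -5.2]
}}

```text
time: 11.7
tool_pos: [0.6127, -0.1999, 0.1862]
tcp_rot: [3.058, 0.255, -0.668]
wrist_force: [-0.9, -0.1, -1.0]
width: 0.994
grip_force: 0.0
```

Call:
{"op": "move_arm", "data": {
  "series": [8.5, -0.5, -2.5, -1.6, -0.5, 5.3, -5.2, 8.5, -0.1, -2.6, -1.7, -0.5, 5.3, -5.2, 8.5, 0.3, -2.5, -1.7, -0.5, 5.3, -5.2, 8.5, 0.7, -2.5, -1.7, -0.5, 5.3, -5.2, 8.5, 1.1, -2.4, -1.6, -0.5, 5.3, -5.2]
}}

```text
time: 12.32
tool_pos: [0.6031, -0.0729, 0.2765]
tcp_rot: [-2.911, -0.916, -0.066]
wrist_force: [0.3, -0.3, -0.1]
width: 0.996
grip_force: 0.0
```

Call:
{"op": "move_arm", "data": {
  "series": [8.5, 1.4, -2.3, -1.5, -0.5, 5.3, -5.2, 8.5, 1.7, -2.1, -1.4, -0.5, 5.3, -5.2, 8.5, 2, -1.9, -1.2, -0.5, 5.3, -5.2, 8.5, 1.7, -1.7, 2.8, 2.5, 5.6, -2.9, 8.5, 1.5, -1.5, 3, 2.5, 5.6, -2.9]
}}

```text
time: 12.95
tool_pos: [0.6055, 0.0624, 0.2883]
tcp_rot: [-2.443, -1.324, -0.677]
wrist_force: [0.1, 0.3, -0.1]
width: 0.993
grip_force: 0.0
```

Call:
{"op": "move_arm", "data": {
  "series": [8.5, 1.3, -1.3, 3.2, 2.5, 5.6, -2.9, 8.5, 1, -1.1, 3.4, 2.5, 5.6, -2.9, 8.5, 0.7, -0.9, 3.5, 2.5, 5.6, -2.9, 8.5, 0.4, -0.7, 3.6, 2.5, 5.6, -2.9, 8.5, 0, 0, 0, 0, 0, 0]
}}

```text
time: 13.58
tool_pos: [0.6175, 0.1843, 0.2006]
tcp_rot: [-1.936, -1.4, -0.97]
wrist_force: [0.2, -0.5, 0.5]
width: 0.994
grip_force: 0.0
```

```bash
python3 - <<'E'
from kin import *
import pickle
p,r,s=cur(); print(p,r.as_matrix()[:,2],s['time'])
C=calibration("wrist"); im=read_camera("wrist"); np.save("w6.npy",im); pickle.dump(C,open("w6.pkl","wb"))
o=cv2.resize(im[:,:,::-1],(784,588),interpolation=cv2.INTER_CUBIC); cv2.imwrite("pics/w6.png",o)
E
```

```text
[0.61748156 0.18428803 0.20056258] [ 0.23139852  0.77755993 -0.58468392] 13.575
```

View pics/w6.png

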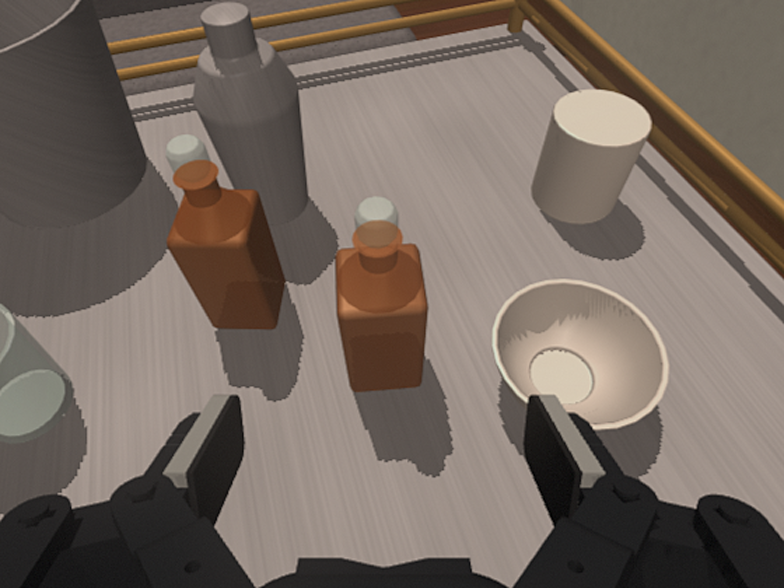

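```bash
python3 - <<'E'
from kin import *
import pickle
C=pickle.load(open("w6.pkl","rb")); tr=lambda u:np.array(u)/1.4-.4
d=np.load("dec.npy")
for n,i,u,v in(("a",0,(348,391),(423,386)),("b",1,(217,327),(278,328))):
    L,Rr=ray(C,tr(u),.001),ray(C,tr(v),.001); m=(L+Rr)/2; e=Rr-L; h=np.arctan2(e[1],e[0])+np.pi/2
    x=m[:2]+.027*np.array([np.cos(h),np.sin(h)]); print(n,x,np.degrees(h),np.linalg.norm(e)); d[i]=[*x,h]
np.save("dec2.npy",d)
G,T=grasp(d[0],np.degrees(d[0][2]),60)
w=[(G-T.apply([0,0,.09]),T,5),(G,T,4)]
plan(w); _,_,s=cur(); check([x[:2] for x in w],s['q'],8)
E
```

```text
a [0.65082177 0.30722572] 75.79000514545197 0.05661981847489618
b [0.56204845 0.39395871] 70.34600385563422 0.05075840297740187
-- rows 5 shift [  1.2   4.7 -10.5] turn [ 2.2  5.7 -2.8]
-1.15,-0.0,2.02,0.4,1.1,-0.6
-1.19,-0.0,1.99,0.4,1.1,-0.6
-1.23,0.0,1.97,0.4,1.1,-0.6
-1.26,0.0,1.95,0.4,1.1,-0.6
-1.3,0.0,1.92,0.4,1.1,-0.6
-- rows 4 shift [ 1.9  7.6 -4.5] turn [0.2 0.3 0.2]
0.01,-0.01,2.25,0.1,0.1,0.0
0.01,-0.0,2.25,0.1,0.1,0.0
0.0,-0.0,2.25,0.1,0.1,0.0
-0.0,0.0,2.25,0.1,0.1,0.0
end [0.65  0.306 0.052] [ 0.21  0.84 -0.5 ]
[-0.14  0.44  2.05  1.31  1.1  -0.82] err 0.0
[-0.01  0.54  2.01  1.44  1.01 -0.87] err 0.0
```

Call:
{"op": "move_arm", "data": {
  "series": [7.6, -1.2, 0, 2, 0.4, 1.1, -0.6, 7.6, -1.2, 0, 2, 0.4, 1.1, -0.6, 7.6, -1.2, 0, 2, 0.4, 1.1, -0.6, 7.6, -1.3, 0, 1.9, 0.4, 1.1, -0.6, 7.6, -1.3, 0, 1.9, 0.4, 1.1, -0.6]
}}

```text
time: 14.25
tool_pos: [0.6348, 0.2288, 0.1014]
tcp_rot: [-1.81, -1.418, -1.055]
wrist_force: [-0.3, -0.3, -0.1]
width: 0.888
grip_force: 0.0
```

Call:
{"op": "move_arm", "data": {
  "series": [7.6, 0, 0, 0, 0, 0, 0]
}}

```text
time: 14.38
tool_pos: [0.6329, 0.2292, 0.0993]
tcp_rot: [-1.811, -1.415, -1.049]
wrist_force: [-0.2, 0.4, 0.3]
width: 0.886
grip_force: 0.0
```

```bash
python3 - <<'E'
from kin import *
d=np.load("dec2.npy"); G,T=grasp(d[0],np.degrees(d[0][2]),60); plan([(G,T,4)])
E
```

```text
-- rows 4 shift [ 1.8  7.7 -4.7] turn [0.3 0.2 0.4]
-0.02,-0.06,2.29,0.1,0.1,0.1
-0.03,-0.05,2.29,0.1,0.1,0.1
-0.03,-0.05,2.29,0.1,0.1,0.1
-0.03,-0.05,2.29,0.1,0.1,0.1
end [0.65  0.306 0.052] [ 0.21  0.84 -0.5 ]
```

Call:
{"op": "move_arm", "data": {
  "series": [7.6, 0, -0.1, 2.5, 0, 0, 0, 7.6, 0, -0.1, 2.5, 0, 0, 0, 7.6, 0, 0, 2.2, 0, 0, 0, 7.6, 0, 0, 1.8, 0, 0, 0, 7.6, 0, 0, 0, 0, 0, 0]
}}

```text
time: 15.0
tool_pos: [0.6502, 0.3062, 0.0538]
tcp_rot: [-1.809, -1.416, -1.05]
wrist_force: [-0.8, 0.7, -0.5]
width: 0.891
grip_force: 0.0
```

Call:
{"op": "move_arm", "data": {
  "series": [5, 0, 0, 0, 0, 0, 0, 5, 0, 0, 0, 0, 0, 0, 5, 0, 0, 0, 0, 0, 0, 5, 0, 0, 0, 0, 0, 0, 5, 0, 0, 0, 0, 0, 0]
}}

```text
time: 15.62
tool_pos: [0.6507, 0.3048, 0.0545]
tcp_rot: [-1.81, -1.414, -1.052]
wrist_force: [-1.8, -3.6, 4.9]
width: 0.625
grip_force: 43.0
```

```bash
python3 - <<'E'
from kin import *
d=np.load("dec2.npy"); save_grasp(d[0],75.8)
p,r,s=cur(); print(p,s['width'],s['grip_force'],s['wrist_force'])
P,TP=place2(1,.009); print(P)
w=[(p+[0,0,.16],r,4),(np.array([.56,.15,.28]),tool(75.8,0),7),(P+[0,0,.20],tool(4.2,0),9)]
plan(w); check([x[:2] for x in w],s['q'],8)
E
```

```text
base in tool [-0.0459  0.      0.0294] axis [ 0.865  0.    -0.502]
[0.65072706 0.30483267 0.05449513] 0.6245128973414537 42.96937108039856 [-1.75930057 -3.59822032  4.92113901]
[ 0.52824903 -0.13974087  0.04134201]
-- rows 4 shift [ 0.  0. 16.] turn [0. 0. 0.]
3.46,0.04,-2.01,0.0,0.0,0.0
3.46,0.04,-2.01,0.0,0.0,0.0
3.46,0.04,-2.01,0.0,0.0,0.0
3.46,0.04,-2.01,0.0,0.0,0.0
-- rows 7 shift [ -9.1 -15.5   6.5] turn [  0.6 -59.9   0.2]
-0.42,-0.7,-2.6,0.1,-8.6,0.0
-0.81,-0.7,-2.51,0.1,-8.6,0.0
-1.17,-0.71,-2.36,0.1,-8.6,0.0
-1.51,-0.71,-2.16,0.1,-8.6,0.0
-1.82,-0.72,-1.9,0.1,-8.6,0.0
-2.08,-0.72,-1.61,0.1,-8.6,0.0
-2.3,-0.72,-1.28,0.1,-8.6,0.0
-- rows 9 shift [ -3.2 -29.   -3.9] turn [ 0.2  0.3 71.8]
-3.21,0.44,0.45,0.0,0.0,8.0
-3.11,0.88,0.45,0.0,0.0,8.0
-2.96,1.3,0.45,0.0,0.0,8.0
-2.75,1.7,0.45,0.0,0.0,8.0
-2.49,2.07,0.45,0.0,0.0,8.0
-2.18,2.4,0.45,0.0,0.0,8.0
-1.82,2.68,0.45,0.0,0.0,8.0
-1.43,2.9,0.45,0.0,0.0,8.0
-1.01,3.07,0.45,0.0,0.0,8.0
end [ 0.528 -0.14   0.241] [-0.   -0.01 -1.  ]
[-0.01  0.27  1.98  1.28  1.07 -0.55] err 0.0
[ 0.22  0.06  1.76 -0.    1.32  0.47] err 0.0
[-0.3   0.02  1.88  0.    1.24  1.19] err 0.0
```

Call:
{"op": "move_arm", "data": {
  "series": [5, 1.7, 0, -1, 0, 0, 0, 5, 3.5, 0, -2, 0, 0, 0, 5, 3.5, 0, -2, 0, 0, 0, 5, 3.5, 0, -2, 0, 0, 0, 5, 1.7, 0, -1, 0, 0, 0]
}}

```text
time: 16.25
tool_pos: [0.6496, 0.3059, 0.2157]
tcp_rot: [-1.812, -1.417, -1.052]
wrist_force: [0.3, 0.2, -2.8]
width: 0.626
grip_force: 42.6
```

Call:
{"op": "move_arm", "data": {
  "series": [5, -0.4, -0.7, -2.6, 0.1, -8.6, 0, 5, -0.8, -0.7, -2.5, 0.1, -8.6, 0, 5, -1.2, -0.7, -2.4, 0.1, -8.6, 0, 5, -1.5, -0.7, -2.2, 0.1, -8.6, 0, 5, -1.8, -0.7, -1.9, 0.1, -8.6, 0]
}}

```text
time: 16.88
tool_pos: [0.5837, 0.1939, 0.2614]
tcp_rot: [-2.323, -1.814, -0.339]
wrist_force: [-0.6, -0.3, -4.8]
width: 0.626
grip_force: 42.5
```

Call:
{"op": "move_arm", "data": {
  "series": [5, -2.1, -0.7, -1.6, 0.1, -8.6, 0, 5, -2.3, -0.7, -1.3, 0.1, -8.6, 0, 5, -3.2, 0.4, 0.4, 0, 0, 8, 5, -3.1, 0.9, 0.4, 0, 0, 8, 5, -3, 1.3, 0.4, 0, 0, 8]
}}

```text
time: 17.5
tool_pos: [0.5474, 0.0536, 0.2676]
tcp_rot: [2.822, 1.371, -0.01]
wrist_force: [0.1, -0.7, -2.4]
width: 0.629
grip_force: 42.5
```

Call:
{"op": "move_arm", "data": {
  "series": [5, -2.8, 1.7, 0.4, 0, 0, 8, 5, -2.5, 2.1, 0.4, 0, 0, 8, 5, -2.2, 2.4, 0.4, 0, 0, 8, 5, -1.8, 2.7, 0.4, 0, 0, 8, 5, -1.4, 2.9, 0.4, 0, 0, 8]
}}

```text
time: 18.12
tool_pos: [0.5299, -0.1084, 0.2487]
tcp_rot: [3.12, 0.321, -0.007]
wrist_force: [-0.3, -0.2, -3.3]
width: 0.63
grip_force: 42.5
```

Call:
{"op": "move_arm", "data": {
  "series": [5, -1, 3.1, 0.4, 0, 0, 8, 5, 0, 0, 0, 0, 0, 0]
}}

```text
time: 18.38
tool_pos: [0.5263, -0.1417, 0.2446]
tcp_rot: [3.134, 0.105, -0.008]
wrist_force: [0.3, 0.8, -3.9]
width: 0.626
grip_force: 42.9
```

```bash
python3 - <<'E'
from kin import *
p,r,s=cur(); print(p,s['width'],s['grip_force'],s['wrist_force'])
P,TP=place2(1,.009)
w=[(P+[0,0,.07],TP,5),(P+[0,0,.006],TP,4)]
plan(w)
E
```

```text
[ 0.52626851 -0.14170251  0.24464415] 0.6263747305372626 42.894338965415955 [ 0.30545128  0.75290224 -3.86202402]
-- rows 5 shift [  0.2   0.2 -13.3] turn [  0.2 -29.8  -0.4]
0.06,-0.05,2.67,0.0,-6.0,-0.1
0.34,-0.05,2.64,0.0,-6.0,-0.1
0.61,-0.05,2.6,0.0,-6.0,-0.1
0.88,-0.05,2.52,0.0,-6.0,-0.1
1.14,-0.05,2.41,0.0,-6.0,-0.1
-- rows 4 shift [-0.  -0.  -6.4] turn [0.2 0.2 0. ]
0.8,-0.0,1.38,0.1,0.0,0.0
0.8,-0.0,1.38,0.1,0.0,0.0
0.8,0.0,1.38,0.1,0.0,0.0
0.8,0.0,1.38,0.1,0.0,0.0
end [ 0.528 -0.14   0.047] [-0.5  -0.03 -0.86]
```

Call:
{"op": "move_arm", "data": {
  "series": [5, 0.1, -0.1, 2.7, 0, -6, -0.1, 5, 0.3, 0, 2.6, 0, -6, -0.1, 5, 0.6, -0.1, 2.6, 0, -6, -0.1, 5, 0.9, 0, 2.5, 0, -6, -0.1, 5, 1.1, -0.1, 2.4, 0, -6, -0.1]
}}

```text
time: 19.0
tool_pos: [0.5305, -0.1367, 0.1124]
tcp_rot: [3.008, 0.12, -0.813]
wrist_force: [-0.1, 0.1, -3.0]
width: 0.629
grip_force: 42.9
```

Call:
{"op": "move_arm", "data": {
  "series": [5, 0, 0, 0, 0, 0, 0, 5, 0, 0, 0, 0, 0, 0]
}}

```text
time: 19.25
tool_pos: [0.5301, -0.1372, 0.1139]
tcp_rot: [3.009, 0.118, -0.808]
wrist_force: [-0.4, -0.1, -3.6]
width: 0.625
grip_force: 43.1
```

```bash
cat > chk.py <<'E'
from kin import *
import sys
p,r,s=cur(); print(np.round(s['width'],3),np.round(s['grip_force'],1),np.round(s['wrist_force'],1))
b,ax=np.load('g.npy');k=np.load('rack.npy'); print("base in rack",rz(-k[2])@(p+r.apply(b)-[k[0],k[1],0]),rz(-k[2])@r.apply(ax))
P,TP=place2(int(sys.argv[1]),.009); plan([(P+[0,0,.006],TP,4)])
E
python3 chk.py 1
```

```text
0.625 43.1 [-0.4 -0.1 -3.6]
base in rack [0.01107989 0.00206257 0.11153427] [9.99977045e-01 6.71167685e-03 9.28429408e-04]
-- rows 4 shift [-0.2 -0.3 -6.7] turn [ 0.4 -0.1  0.2]
0.79,0.05,1.47,0.1,-0.0,0.1
0.79,0.06,1.47,0.1,-0.0,0.1
0.79,0.06,1.47,0.1,-0.0,0.1
0.79,0.06,1.47,0.1,-0.0,0.1
end [ 0.528 -0.14   0.047] [-0.5  -0.04 -0.87]
```

Call:
{"op": "move_arm", "data": {
  "series": [5, 0.8, 0.1, 1.5, 0.1, 0, 0.1, 5, 0.8, 0.1, 1.5, 0.1, 0, 0.1, 5, 0.8, 0, 1.5, 0.1, 0, 0.1, 5, 0.8, 0, 1.4, 0.1, 0, 0.1, 5, 0, 0, 0, 0, 0, 0]
}}

```text
time: 19.88
tool_pos: [0.5265, -0.1397, 0.0447]
tcp_rot: [3.013, 0.103, -0.818]
wrist_force: [0.2, 0.3, -3.9]
width: 0.626
grip_force: 43.0
```

```bash
python3 chk.py 1
```

```text
0.626 43.0 [ 0.2  0.3 -3.9]
base in rack [0.00724337 0.00043055 0.04258979] [ 0.99998325 -0.00419168 -0.00399128]
-- rows 4 shift [ 0.2 -0.   0.3] turn [-0.1  0.2 -0.2]
0.0,0.0,-0.08,-0.0,0.1,-0.1
0.0,0.0,-0.08,-0.0,0.1,-0.1
0.0,0.0,-0.08,-0.0,0.1,-0.1
0.0,0.0,-0.08,-0.0,0.1,-0.1
end [ 0.528 -0.14   0.047] [-0.5  -0.03 -0.87]
```

Call:
{"op": "move_arm", "data": {
  "series": [5, 0.1, 0, 0.1, 0, 0, 0, 5, 0.1, 0, 0.1, 0, 0, 0, 5, 0, 0, 0.1, 0, 0, 0, 5, 0, 0, 0, 0, 0, 0]
}}

```text
time: 20.38
tool_pos: [0.5284, -0.1399, 0.0433]
tcp_rot: [3.013, 0.103, -0.811]
wrist_force: [0.8, 0.5, -3.7]
width: 0.627
grip_force: 43.1
```

Call:
{"op": "move_arm", "data": {
  "series": [6.6, 0, 0, 0, 0, 0, 0, 6.6, 0, 0, 0, 0, 0, 0, 6.6, 0, 0, 0, 0, 0, 0, 6.6, 0, 0, 0, 0, 0, 0]
}}

```text
time: 20.88
tool_pos: [0.5285, -0.14, 0.0433]
tcp_rot: [3.013, 0.103, -0.811]
wrist_force: [0.2, 0.6, 0.6]
width: 0.771
grip_force: 0.0
```

```bash
python3 - <<'E'
from kin import *
p,r,s=cur(); print(p,s['width'],s['grip_force'],s['wrist_force'])
d=np.load("dec2.npy"); h=np.degrees(d[1][2]); G,T=grasp(d[1],h,60)
up=p+r.apply([0,0,-.15])
w=[(up,r,4),(np.array([.54,.06,.33]),tool(45,20),9),(G-T.apply([0,0,.13])+[0,0,.07],T,8)]
plan(w); check([x[:2] for x in w],s['q'],8)
E
```

```text
[ 0.52845243 -0.13996352  0.04326659] 0.7706509488811772 0.0 [0.1739837  0.58069225 0.60252136]
-- rows 4 shift [ 7.5  0.5 13. ] turn [0. 0. 0.]
0.0,0.0,-3.75,0.0,0.0,0.0
0.0,0.0,-3.75,0.0,0.0,0.0
0.0,0.0,-3.75,0.0,0.0,0.0
0.0,0.0,-3.75,0.0,0.0,0.0
-- rows 9 shift [-6.4 19.5 15.7] turn [ -3.7  47.9 -42.2]
-1.36,-2.2,-1.23,-0.4,5.3,-4.7
-1.05,-2.29,-1.36,-0.4,5.3,-4.7
-0.73,-2.36,-1.46,-0.4,5.3,-4.7
-0.4,-2.39,-1.53,-0.4,5.3,-4.7
-0.06,-2.4,-1.57,-0.4,5.3,-4.7
0.28,-2.38,-1.57,-0.4,5.3,-4.7
0.62,-2.33,-1.55,-0.4,5.3,-4.7
0.95,-2.26,-1.49,-0.4,5.3,-4.7
1.27,-2.16,-1.4,-0.4,5.3,-4.7
-- rows 8 shift [ -1.6  22.7 -14.3] turn [ 16.4  39.5 -19.8]
1.15,-2.14,2.31,2.1,4.9,-2.5
1.03,-2.0,2.48,2.1,4.9,-2.5
0.9,-1.87,2.64,2.1,4.9,-2.5
0.74,-1.73,2.77,2.1,4.9,-2.5
0.58,-1.6,2.89,2.1,4.9,-2.5
0.39,-1.47,2.99,2.1,4.9,-2.5
0.19,-1.35,3.06,2.1,4.9,-2.5
-0.02,-1.23,3.12,2.1,4.9,-2.5
end [0.524 0.287 0.187] [ 0.28  0.82 -0.5 ]
[-0.19  0.54  1.44 -0.13  1.68  1.33] err 0.0
[-0.1  -0.19  1.95  0.29  1.18  0.6 ] err 0.0
[-0.04  0.06  2.31  1.38  1.   -0.66] err 0.0
```

Call:
{"op": "move_arm", "data": {
  "series": [6.6, 0, 0, -3.7, 0, 0, 0, 6.6, 0, 0, -3.7, 0, 0, 0, 8.5, 0, 0, -3.7, 0, 0, 0, 8.5, 0, 0, -3.7, 0, 0, 0, 8.5, -1.4, -2.2, -1.2, -0.4, 5.3, -4.7]
}}

```text
time: 21.5
tool_pos: [0.5975, -0.1138, 0.1878]
tcp_rot: [3.059, 0.234, -0.672]
wrist_force: [-0.3, 0.2, 0.1]
width: 0.997
grip_force: 0.0
```

Call:
{"op": "move_arm", "data": {
  "series": [8.5, -1, -2.3, -1.4, -0.4, 5.3, -4.7, 8.5, -0.7, -2.4, -1.5, -0.4, 5.3, -4.7, 8.5, -0.4, -2.4, -1.5, -0.4, 5.3, -4.7, 8.5, -0.1, -2.4, -1.6, -0.4, 5.3, -4.7, 8.5, 0.3, -2.4, -1.6, -0.4, 5.3, -4.7]
}}

```text
time: 22.12
tool_pos: [0.5598, -0.0034, 0.2775]
tcp_rot: [-2.94, -0.833, -0.06]
wrist_force: [0.9, 0.5, 0.5]
width: 0.994
grip_force: 0.0
```

Call:
{"op": "move_arm", "data": {
  "series": [8.5, 0.6, -2.3, -1.6, -0.4, 5.3, -4.7, 8.5, 0.9, -2.3, -1.5, -0.4, 5.3, -4.7, 8.5, 1.3, -2.2, -1.4, -0.4, 5.3, -4.7, 8.5, 1.1, -2.1, 2.3, 2.1, 4.9, -2.5, 8.5, 1, -2, 2.5, 2.1, 4.9, -2.5]
}}

```text
time: 22.75
tool_pos: [0.534, 0.1174, 0.2946]
tcp_rot: [-2.539, -1.213, -0.659]
wrist_force: [-0.0, -0.1, -0.4]
width: 0.992
grip_force: 0.0
```

Call:
{"op": "move_arm", "data": {
  "series": [8.5, 0.9, -1.9, 2.6, 2.1, 4.9, -2.5, 8.5, 0.7, -1.7, 2.8, 2.1, 4.9, -2.5, 8.5, 0.6, -1.6, 2.9, 2.1, 4.9, -2.5, 8.5, 0.4, -1.5, 3, 2.1, 4.9, -2.5, 8.5, 0.2, -1.4, 3.1, 2.1, 4.9, -2.5]
}}

```text
time: 23.38
tool_pos: [0.5231, 0.2597, 0.2042]
tcp_rot: [-1.998, -1.325, -1.023]
wrist_force: [0.8, 0.5, -1.1]
width: 0.994
grip_force: 0.0
```

Call:
{"op": "move_arm", "data": {
  "series": [8.5, 0, 0, 0, 0, 0, 0]
}}

```text
time: 23.5
tool_pos: [0.5205, 0.2595, 0.2006]
tcp_rot: [-2.002, -1.32, -1.011]
wrist_force: [-0.6, -0.7, 0.2]
width: 0.998
grip_force: 0.0
```

```bash
python3 - <<'E'
from kin import *
import pickle
p,r,s=cur(); print(p,r.as_matrix()[:,2],s['time'])
C=calibration("wrist"); im=read_camera("wrist"); np.save("w7.npy",im); pickle.dump(C,open("w7.pkl","wb"))
t=read_camera("top"); np.save("top2.npy",t)
o=cv2.resize(im[:,:,::-1],(784,588),interpolation=cv2.INTER_CUBIC)[:500]
w=cv2.resize(t[190:275,245:400,::-1],(182,100),interpolation=cv2.INTER_CUBIC)
o[400:500,:182]=w
cv2.imwrite("pics/w7.png",o)
E
```

```text
[0.52054417 0.25947102 0.20057774] [ 0.29478883  0.76075861 -0.5782265 ] 23.5
```

View pics/w7.png

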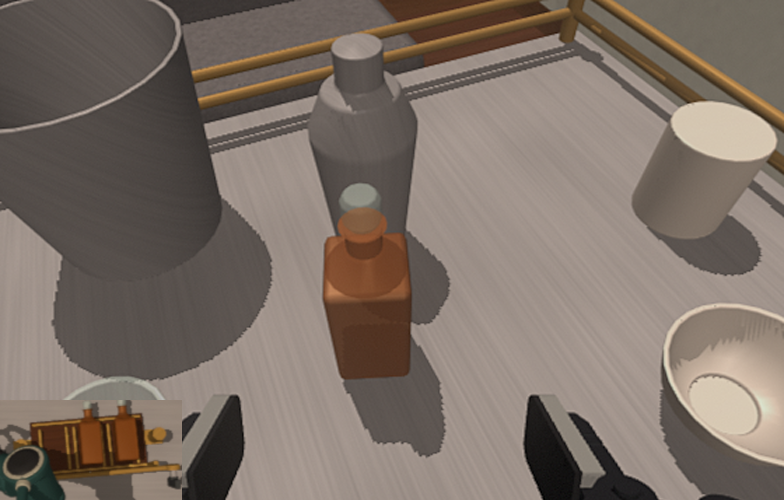

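```bash
python3 - <<'E'
from kin import *
import pickle
C=pickle.load(open("w7.pkl","rb")); tr=lambda u:np.array(u)/1.4-.4
d=np.load("dec2.npy")
u,v=(337,378),(411,377)
L,Rr=ray(C,tr(u),.001),ray(C,tr(v),.001); m=(L+Rr)/2; e=Rr-L; h=np.arctan2(e[1],e[0])+np.pi/2
x=m[:2]+.027*np.array([np.cos(h),np.sin(h)]); print(x,np.degrees(h),np.linalg.norm(e)); d[1]=[*x,h]; np.save("dec2.npy",d)
G,T=grasp(d[1],np.degrees(h),60)
w=[(G-T.apply([0,0,.09]),T,5)]
plan(w); _,_,s=cur(); check([x[:2] for x in w]+[(G,T)],s['q'],8)
E
```

```text
[0.56074978 0.39273977] 67.53953774453302 0.056760497885067686
-- rows 5 shift [  0.7   6.1 -10.7] turn [-0.7  5.2 -1.1]
-1.07,-0.29,2.2,-0.1,1.0,-0.2
-1.11,-0.29,2.18,-0.1,1.0,-0.2
-1.15,-0.3,2.16,-0.1,1.0,-0.2
-1.18,-0.31,2.14,-0.1,1.0,-0.2
-1.22,-0.32,2.11,-0.1,1.0,-0.2
end [0.53  0.32  0.098] [ 0.33  0.8  -0.5 ]
[ 0.05  0.24  2.34  1.64  0.9  -0.92] err 0.0
[ 0.21  0.4   2.26  1.84  0.84 -1.02] err 0.0
```

Call:
{"op": "move_arm", "data": {
  "series": [7.6, -1.1, -0.2, 2.2, 0.2, 1, -0.4, 7.6, -1.1, -0.2, 2.2, 0.2, 1, -0.4, 7.6, -1.1, -0.2, 2.2, 0.2, 1, -0.4, 7.6, -1.2, -0.2, 2.1, 0.2, 1, -0.4, 7.6, -1.2, -0.2, 2.1, 0.2, 1, -0.4]
}}

```text
time: 24.22
tool_pos: [0.537, 0.3183, 0.0996]
tcp_rot: [-1.904, -1.323, -1.101]
wrist_force: [-0.5, 0.3, -0.1]
width: 0.888
grip_force: 0.0
```

Call:
{"op": "move_arm", "data": {
  "series": [7.6, 0, 0, 0, 0, 0, 0]
}}

```text
time: 24.35
tool_pos: [0.5348, 0.3184, 0.0976]
tcp_rot: [-1.905, -1.321, -1.094]
wrist_force: [0.0, 0.2, 1.0]
width: 0.885
grip_force: 0.0
```

```bash
python3 - <<'E'
from kin import *
d=np.load("dec2.npy"); d[1][2]=np.radians(69.5); np.save("dec2.npy",d); G,T=grasp(d[1],69.5,60); plan([(G,T,4)])
E
```

```text
-- rows 4 shift [ 2.5  7.3 -4.5] turn [-0.1  0.2 -0.1]
-0.0,-0.04,2.24,-0.0,0.0,-0.0
-0.0,-0.04,2.24,-0.0,0.0,-0.0
-0.0,-0.04,2.24,-0.0,0.0,-0.0
-0.0,-0.04,2.24,-0.0,0.0,-0.0
end [0.56  0.392 0.053] [ 0.3   0.81 -0.5 ]
```

Call:
{"op": "move_arm", "data": {
  "series": [7.6, 0, -0.1, 2.5, 0, 0, 0, 7.6, 0, 0, 2.5, 0, 0, 0, 7.6, 0, 0, 2.2, 0, 0, 0, 7.6, 0, 0, 1.8, 0, 0, 0, 7.6, 0, 0, 0, 0, 0, 0]
}}

```text
time: 24.98
tool_pos: [0.5614, 0.3924, 0.0534]
tcp_rot: [-1.903, -1.322, -1.096]
wrist_force: [0.3, -0.4, -0.1]
width: 0.888
grip_force: 0.0
```

Call:
{"op": "move_arm", "data": {
  "series": [5, 0, 0, 0, 0, 0, 0, 5, 0, 0, 0, 0, 0, 0, 5, 0, 0, 0, 0, 0, 0, 5, 0, 0, 0, 0, 0, 0, 5, 0, 0, 0, 0, 0, 0]
}}

```text
time: 25.6
tool_pos: [0.5607, 0.3914, 0.0531]
tcp_rot: [-1.904, -1.32, -1.097]
wrist_force: [-3.0, -3.9, 6.1]
width: 0.625
grip_force: 45.0
```

```bash
python3 - <<'E'
from kin import *
d=np.load("dec2.npy"); save_grasp(d[1],69.5)
p,r,s=cur(); print(p,s['width'],s['grip_force'],s['wrist_force'])
P,TP=place2(2,.009); print(P)
w=[(p+[0,0,.16],r,4),(np.array([.52,.22,.28]),tool(69.5,0),7),(P+[0,0,.20],tool(4.2,0),8)]
plan(w); check([x[:2] for x in w],s['q'],8)
E
```

```text
base in tool [-0.0454  0.      0.0277] axis [ 0.865  0.    -0.501]
[0.56069874 0.39143704 0.05314585] 0.6246949524220827 44.95646595954895 [-2.95688901 -3.89420639  6.07926225]
[ 0.52036377 -0.05007693  0.04023823]
-- rows 4 shift [ 0.  0. 16.] turn [0. 0. 0.]
3.46,-0.01,-2.0,0.0,0.0,0.0
3.46,-0.01,-2.0,0.0,0.0,0.0
3.46,-0.01,-2.0,0.0,0.0,0.0
3.46,-0.01,-2.0,0.0,0.0,0.0
-- rows 7 shift [ -4.1 -17.2   6.7] turn [ -0.1 -59.9  -0. ]
-0.42,0.31,-2.64,-0.0,-8.6,-0.0
-0.81,0.31,-2.55,-0.0,-8.6,-0.0
-1.19,0.31,-2.4,-0.0,-8.6,-0.0
-1.53,0.31,-2.19,-0.0,-8.6,-0.0
-1.84,0.31,-1.94,-0.0,-8.6,-0.0
-2.11,0.31,-1.64,-0.0,-8.6,-0.0
-2.33,0.31,-1.31,-0.0,-8.6,-0.0
-- rows 8 shift [  0.1 -27.   -4. ] turn [ 0.1  0.3 65.3]
-3.16,1.19,0.51,0.0,0.0,8.2
-2.96,1.63,0.51,0.0,0.0,8.2
-2.7,2.03,0.51,0.0,0.0,8.2
-2.38,2.4,0.51,0.0,0.0,8.2
-2.01,2.71,0.51,0.0,0.0,8.2
-1.6,2.97,0.51,0.0,0.0,8.2
-1.16,3.17,0.51,0.0,0.0,8.2
-0.7,3.3,0.51,0.0,0.0,8.2
end [ 0.52 -0.05  0.24] [-0. -0. -1.]
[ 0.2   0.1   2.2   1.47  0.83 -0.54] err 0.0
[ 0.36  0.03  1.79 -0.    1.32  0.71] err 0.0
[-0.14 -0.03  1.92  0.    1.24  1.35] err 0.0
```

Call:
{"op": "move_arm", "data": {
  "series": [5, 1.7, 0, -1, 0, 0, 0, 5, 3.5, 0, -2, 0, 0, 0, 5, 3.5, 0, -2, 0, 0, 0, 5, 3.5, 0, -2, 0, 0, 0, 5, 1.7, 0, -1, 0, 0, 0]
}}

```text
time: 26.22
tool_pos: [0.5617, 0.3917, 0.2148]
tcp_rot: [-1.905, -1.322, -1.098]
wrist_force: [0.1, 0.6, -1.8]
width: 0.626
grip_force: 44.1
```

Call:
{"op": "move_arm", "data": {
  "series": [5, -0.4, 0.3, -2.6, 0, -8.6, 0, 5, -0.8, 0.3, -2.6, 0, -8.6, 0, 5, -1.2, 0.3, -2.4, 0, -8.6, 0, 5, -1.5, 0.3, -2.2, 0, -8.6, 0, 5, -1.8, 0.3, -1.9, 0, -8.6, 0]
}}

```text
time: 26.85
tool_pos: [0.5313, 0.2716, 0.2586]
tcp_rot: [-2.417, -1.679, -0.367]
wrist_force: [-0.5, 1.1, -2.6]
width: 0.628
grip_force: 44.0
```

Call:
{"op": "move_arm", "data": {
  "series": [5, -2.1, 0.3, -1.6, 0, -8.6, 0, 5, -2.3, 0.3, -1.3, 0, -8.6, 0, 5, -3.2, 1.2, 0.5, 0, 0, 8.2, 5, -3, 1.6, 0.5, 0, 0, 8.2, 5, -2.7, 2, 0.5, 0, 0, 8.2]
}}

```text
time: 27.48
tool_pos: [0.5193, 0.122, 0.2591]
tcp_rot: [-2.895, -1.194, -0.003]
wrist_force: [0.6, 0.7, -2.7]
width: 0.632
grip_force: 44.0
```

Call:
{"op": "move_arm", "data": {
  "series": [5, -2.4, 2.4, 0.5, 0, 0, 8.2, 5, -2, 2.7, 0.5, 0, 0, 8.2, 5, -1.6, 3, 0.5, 0, 0, 8.2, 5, -1.2, 3.2, 0.5, 0, 0, 8.2, 5, -0.7, 3.3, 0.5, 0, 0, 8.2]
}}

```text
time: 28.1
tool_pos: [0.5199, -0.0473, 0.2325]
tcp_rot: [-3.129, -0.103, 0.002]
wrist_force: [0.0, -0.2, -1.2]
width: 0.629
grip_force: 44.0
```

Call:
{"op": "move_arm", "data": {
  "series": [5, 0, 0, 0, 0, 0, 0]
}}

```text
time: 28.22
tool_pos: [0.5196, -0.0481, 0.2321]
tcp_rot: [-3.13, -0.106, 0.004]
wrist_force: [0.1, 0.4, -2.4]
width: 0.629
grip_force: 44.1
```

```bash
python3 - <<'E'
from kin import *
p,r,s=cur(); print(p,s['width'],s['grip_force'],s['wrist_force'])
P,TP=place2(2,.010)
plan([(P+[0,0,.07],TP,5)])
E
```

```text
[ 0.51959333 -0.04806125  0.23213073] 0.6287401525975599 44.051916003227234 [ 0.12983689  0.36026847 -2.35131852]
-- rows 5 shift [  0.2  -0.2 -12.2] turn [ -0.7 -30.   -0.1]
0.04,0.07,2.44,-0.1,-6.0,-0.0
0.29,0.06,2.42,-0.1,-6.0,-0.0
0.54,0.06,2.38,-0.1,-6.0,-0.0
0.79,0.05,2.31,-0.1,-6.0,-0.0
1.03,0.05,2.21,-0.1,-6.0,-0.0
end [ 0.521 -0.05   0.11 ] [-0.5  -0.03 -0.86]
```

Call:
{"op": "move_arm", "data": {
  "series": [5, 0, 0.1, 2.4, -0.1, -6, 0, 5, 0.3, 0.1, 2.4, -0.1, -6, 0, 5, 0.5, 0, 2.4, -0.1, -6, 0, 5, 0.8, 0.1, 2.3, -0.1, -6, 0, 5, 1, 0, 2.2, -0.1, -6, 0]
}}

```text
time: 28.85
tool_pos: [0.5226, -0.0474, 0.1116]
tcp_rot: [3.015, 0.114, -0.81]
wrist_force: [0.0, 0.0, -1.6]
width: 0.627
grip_force: 44.0
```

Call:
{"op": "move_arm", "data": {
  "series": [5, 0, 0, 0, 0, 0, 0, 5, 0, 0, 0, 0, 0, 0]
}}

```text
time: 29.1
tool_pos: [0.5222, -0.0478, 0.1128]
tcp_rot: [3.017, 0.113, -0.806]
wrist_force: [0.4, -0.6, -2.0]
width: 0.627
grip_force: 43.9
```

```bash
python3 chk.py 2
```

```text
0.627 43.9 [ 0.4 -0.6 -2. ]
base in rack [0.01103417 0.09206232 0.111413  ] [0.99999442 0.00149875 0.00298688]
-- rows 4 shift [-0.2 -0.2 -6.7] turn [-0.1 -0.2  0.1]
0.79,0.06,1.47,-0.0,-0.0,0.0
0.79,0.06,1.47,-0.0,-0.0,0.0
0.79,0.06,1.47,-0.0,-0.0,0.0
0.79,0.06,1.47,-0.0,-0.0,0.0
end [ 0.52  -0.05   0.046] [-0.5  -0.04 -0.87]
```

Call:
{"op": "move_arm", "data": {
  "series": [5, 0.8, 0.1, 1.5, 0, 0, 0, 5, 0.8, 0.1, 1.5, 0, 0, 0, 5, 0.8, 0, 1.5, 0, 0, 0, 5, 0.8, 0, 1.4, 0, 0, 0, 5, 0, 0, 0, 0, 0, 0]
}}

```text
time: 29.72
tool_pos: [0.5189, -0.0502, 0.0436]
tcp_rot: [3.015, 0.112, -0.813]
wrist_force: [-0.7, -0.5, -2.1]
width: 0.626
grip_force: 44.0
```

```bash
python3 chk.py 2
```

```text
0.626 44.0 [-0.7 -0.5 -2.1]
base in rack [0.0075177  0.08998756 0.04244014] [ 9.99998039e-01  5.26265685e-04 -1.90897508e-03]
-- rows 4 shift [0.1 0.  0.3] turn [-0.1  0.1  0.1]
-0.0,0.0,-0.08,-0.0,0.0,0.0
-0.0,0.0,-0.08,-0.0,0.0,0.0
-0.0,0.0,-0.08,-0.0,0.0,0.0
-0.0,0.0,-0.08,-0.0,0.0,0.0
end [ 0.52  -0.05   0.046] [-0.5  -0.03 -0.86]
```

Call:
{"op": "move_arm", "data": {
  "series": [5, 0.1, 0, 0.1, 0, 0, 0, 5, 0.1, 0, 0.1, 0, 0, 0, 5, 0, 0, 0.1, 0, 0, 0, 5, 0, 0, 0, 0, 0, 0]
}}

```text
time: 30.22
tool_pos: [0.5208, -0.0503, 0.0421]
tcp_rot: [3.016, 0.112, -0.807]
wrist_force: [0.2, 0.3, -2.3]
width: 0.624
grip_force: 44.0
```

Call:
{"op": "move_arm", "data": {
  "series": [6.6, 0, 0, 0, 0, 0, 0, 6.6, 0, 0, 0, 0, 0, 0, 6.6, 0, 0, 0, 0, 0, 0, 6.6, 0, 0, 0, 0, 0, 0]
}}

```text
time: 30.72
tool_pos: [0.5208, -0.0503, 0.0419]
tcp_rot: [3.016, 0.111, -0.807]
wrist_force: [0.3, -0.0, 0.8]
width: 0.773
grip_force: 0.0
```

Call:
{"op": "move_arm", "data": {
  "series": [6.6, 0, 0, -3.7, 0, 0, 0, 6.6, 0, 0, -3.7, 0, 0, 0, 4, 0, 0, -3.7, 0, 0, 0, 2, 0, 0, -3.7, 0, 0, 0, 0, 0, 0, -3, 0, 0, 0]
}}

```text
time: 31.35
tool_pos: [0.6102, -0.044, 0.1975]
tcp_rot: [3.016, 0.112, -0.805]
wrist_force: [-0.5, 0.9, 0.1]
width: 0.135
grip_force: 0.0
```

```bash
cat >> kin.py <<'E'
K=np.load('rack.npy')
def rk(x,y,z): return rz(K[2])@np.array([x,y,z])/1000+[K[0],K[1],0]
HR=np.degrees(K[2])
E
python3 - <<'E'
from kin import *
p,r,s=cur(); print(p,s['width'],s['wrist_force'])
w=[(rk(90,20,320),tool(94,0),10),(rk(-65,0,260),tool(HR,0,False),9),(rk(-65,0,150),tool(HR,0,False),3)]
plan(w); check([x[:2] for x in w],s['q'],10)
np.save("top3.npy",read_camera("top"))
E
```

```text
[ 0.61024575 -0.04396442  0.19753058] 0.13500614099629935 [-0.5010641   0.9369645   0.09031068]
-- rows 10 shift [-5.7 -7.4 12.2] turn [-23.4  23.4 -87.5]
-1.15,0.69,-0.75,-2.3,2.3,-8.8
-1.22,0.54,-0.77,-2.3,2.3,-8.8
-1.25,0.38,-0.81,-2.3,2.3,-8.8
-1.27,0.22,-0.84,-2.3,2.3,-8.8
-1.26,0.06,-0.89,-2.3,2.3,-8.8
-1.22,-0.09,-0.94,-2.3,2.3,-8.8
-1.15,-0.23,-0.99,-2.3,2.3,-8.8
-1.07,-0.36,-1.05,-2.3,2.3,-8.8
-0.96,-0.48,-1.11,-2.3,2.3,-8.8
-0.83,-0.57,-1.17,-2.3,2.3,-8.8
-- rows 9 shift [-15.3  -3.1  -6. ] turn [ -0.3  -0.5 -89.8]
-0.22,-1.71,0.68,-0.0,-0.1,-10.0
0.08,-1.73,0.68,-0.0,-0.1,-10.0
0.38,-1.69,0.68,-0.0,-0.1,-10.0
0.67,-1.59,0.68,-0.0,-0.1,-10.0
0.94,-1.45,0.68,-0.0,-0.1,-10.0
1.18,-1.27,0.68,-0.0,-0.1,-10.0
1.38,-1.04,0.68,-0.0,-0.1,-10.0
1.54,-0.79,0.67,-0.0,-0.1,-10.0
1.66,-0.51,0.67,-0.0,-0.1,-10.0
-- rows 3 shift [ -0.   0. -11.] turn [-0.4  0.   0.2]
0.0,0.03,3.67,-0.1,0.0,0.1
0.0,0.03,3.67,-0.1,0.0,0.1
0.0,0.02,3.67,-0.1,0.0,0.1
end [ 0.4   -0.149  0.15 ] [ 0. -0. -1.]
[-0.25  0.02  1.74  0.    1.39 -0.32] err 0.0
[-0.42 -0.24  2.07 -0.    1.31 -2.06] err 0.0
[-0.42 -0.14  2.2  -0.    1.08 -2.06] err 0.0
```

Call:
{"op": "move_arm", "data": {
  "series": [0, -1.1, 0.7, -0.8, -2.3, 2.3, -8.8, 0, -1.2, 0.5, -0.8, -2.3, 2.3, -8.8, 0, -1.3, 0.4, -0.8, -2.3, 2.3, -8.8, 0, -1.3, 0.2, -0.8, -2.3, 2.3, -8.8, 0, -1.3, 0.1, -0.9, -2.3, 2.3, -8.8]
}}

```text
time: 32.02
tool_pos: [0.58, -0.0814, 0.2572]
tcp_rot: [2.81, 1.323, -0.446]
wrist_force: [-0.9, -0.3, -0.2]
width: -0.001
grip_force: 0.0
```

Call:
{"op": "move_arm", "data": {
  "series": [0, -1.2, -0.1, -0.9, -2.3, 2.3, -8.8, 0, -1.2, -0.2, -1, -2.3, 2.3, -8.8, 0, -1.1, -0.4, -1.1, -2.3, 2.3, -8.8, 0, -1, -0.5, -1.1, -2.3, 2.3, -8.8, 0, -0.8, -0.6, -1.2, -2.3, 2.3, -8.8]
}}

```text
time: 32.65
tool_pos: [0.5505, -0.1189, 0.3192]
tcp_rot: [-2.123, -2.303, 0.008]
wrist_force: [0.0, -0.3, 0.1]
width: 0.002
grip_force: 0.0
```

Call:
{"op": "move_arm", "data": {
  "series": [0, -0.2, -1.7, 0.5, 0, 0, -10, 0, 0.1, -1.7, 0.5, 0, 0, -10, 0, 0.4, -1.7, 0.5, 0, 0, -10, 0, 0.7, -1.6, 0.5, 0, 0, -10, 0, 0.9, -1.5, 0.5, 0, 0, -10]
}}

```text
time: 33.28
tool_pos: [0.465, -0.136, 0.2944]
tcp_rot: [-0.949, -2.982, 0.003]
wrist_force: [0.3, 0.1, 1.0]
width: 0.001
grip_force: 0.0
```

Call:
{"op": "move_arm", "data": {
  "series": [0, 1.2, -1.3, 0.6, 0, 0, -10, 0, 1.4, -1, 0.6, 0, 0, -10, 0, 1.5, -0.8, 0.6, 0, 0, -10, 0, 1.7, -0.5, 0.6, 0, 0, -10, 0, 0, 0, 0, 0, 0, 0]
}}

```text
time: 33.9
tool_pos: [0.3962, -0.1493, 0.271]
tcp_rot: [0.114, -3.127, -0.004]
wrist_force: [0.6, 0.1, -0.6]
width: -0.006
grip_force: 0.0
```

```bash
python3 - <<'E'
from kin import *
p,r,s=cur(); print(p,rz(-K[2])@(p-[K[0],K[1],0]),s['q'],s['width'],s['wrist_force'])
plan([(rk(-65,0,150),tool(HR,0,False),3)])
E
```

```text
[ 0.39624108 -0.14929316  0.27102208] [-6.88656053e-02  7.68682464e-05  2.71022076e-01] [-0.41667777 -0.24066288  2.05583397 -0.00317859  1.33891834 -2.05967015] -0.005881542596427322 [ 0.55628147  0.10311458 -0.61867114]
-- rows 3 shift [  0.4   0.  -12.1] turn [ 0.2 -0.7  0. ]
-0.18,-0.02,4.03,0.1,-0.2,0.0
-0.17,-0.01,4.03,0.1,-0.2,0.0
-0.15,-0.0,4.03,0.1,-0.2,0.0
end [ 0.4   -0.149  0.15 ] [-0. -0. -1.]
```

Call:
{"op": "move_arm", "data": {
  "series": [0, -0.1, 0, 4.1, 0, 0, 0, 0, -0.1, 0, 4.1, 0, 0, 0, 0, -0.1, 0, 4.1, 0, 0, 0, 0, -1.4, 0, 0, 0, 0, 0, 0, -1.3, 0, 0, 0, 0, 0]
}}

```text
time: 34.52
tool_pos: [0.4288, -0.1474, 0.1504]
tcp_rot: [0.117, -3.131, -0.002]
wrist_force: [-0.1, -0.5, 0.2]
width: -0.003
grip_force: 0.0
```

Call:
{"op": "move_arm", "data": {
  "series": [0, -1, 0, 0, 0, 0, 0, 0, -1, 0, 0, 0, 0, 0, 0, -1, 0, 0.2, 0, 0, 0, 0, -1, 0, 0.3, 0, 0, 0, 0, -1, 0, 0.5, 0, 0, 0]
}}

```text
time: 35.15
tool_pos: [0.4769, -0.1432, 0.1381]
tcp_rot: [0.119, -3.129, -0.003]
wrist_force: [-3.0, 0.3, 1.8]
width: -0.001
grip_force: 0.9
```

Call:
{"op": "move_arm", "data": {
  "series": [0, -0.9, 0, 0.6, 0, 0, 0, 0, -0.8, 0, 0.8, 0, 0, 0, 0, -0.8, 0, 0.9, 0, 0, 0, 0, -0.5, 0, 0.8, 0, 0, 0, 0, 0, 0, 0, 0, 0, 0]
}}

```text
time: 35.78
tool_pos: [0.5053, -0.1407, 0.1059]
tcp_rot: [0.119, -3.127, -0.004]
wrist_force: [-0.3, -0.1, 0.8]
width: 0.001
grip_force: 0.0
```

```bash
cat > st.py <<'E'
from kin import *
p,r,s=cur(); print("rack mm",np.round((rz(-K[2])@(p-[K[0],K[1],0]))*1000,1),"rel turn",np.round((tool(HR,0,False).inv()*r).as_rotvec(degrees=True),1),"F",np.round(s['wrist_force'],1),"T",np.round(s['torque'],2),"w",round(s['width']*85,1),"grip",round(s['grip_force'],1),"q6",round(s['q'][5],2),"t",s['time'])
E
python3 st.py
```

```text
rack mm [ 40.6   0.7 105.9] rel turn [-0.2  0.7 -0.2] F [-0.3 -0.1  0.8] T [-0.04  0.01 -0.01] w 0.0 grip 0.0 q6 -1.96 t 35.775
```

Call:
{"op": "move_arm", "data": {
  "series": [0, 0.3, 0, -2.6, 0, 0, 0, 0, 0, 0, -2.6, 0, 0, 0, 0, -1.4, 0, 0, 0, 0, 0, 0, -1.4, 0, 0, 0, 0, 0, 0, 0, 0, 0.5, 0, 0, 0]
}}

```text
time: 36.4
tool_pos: [0.532, -0.1389, 0.1529]
tcp_rot: [0.12, -3.128, -0.003]
wrist_force: [-0.3, 0.3, -0.9]
width: -0.003
grip_force: 0.0
```

Call:
{"op": "move_arm", "data": {
  "series": [0, 0, 0, 1, 0, 0, 0, 0, 0, 0, 1, 0, 0, 0, 0, 0, 0, 1, 0, 0, 0, 0, 0, 0, 1, 0, 0, 0, 0, 0, 0, 0, 0, 0, 0]
}}

```text
time: 37.02
tool_pos: [0.5296, -0.1388, 0.1124]
tcp_rot: [0.119, -3.126, -0.004]
wrist_force: [-0.2, -0.3, 0.7]
width: -0.005
grip_force: 0.0
```

```bash
python3 st.py
```

```text
rack mm [ 64.9   0.8 112.4] rel turn [-0.2  0.8 -0.2] F [-0.2 -0.3  0.7] T [-0.01  0.03  0.02] w -0.4 grip 0.0 q6 -1.95 t 37.025
```

Call:
{"op": "move_arm", "data": {
  "series": [0, -0.2, 0, 0.5, 0, 0, 0, 0, 0, 0, 0.5, 0, 0, 0, 0, 0, 0, 0.3, 0, 0, 0, 0, 0, 0, 0.2, 0, 0, 0, 0, 0, 0, 0, 0, 0, 0]
}}

```text
time: 37.65
tool_pos: [0.5323, -0.1389, 0.0986]
tcp_rot: [0.119, -3.128, -0.003]
wrist_force: [0.6, 0.5, -0.8]
width: 0.002
grip_force: 0.0
```

```bash
python3 st.py
```

```text
rack mm [67.6  0.6 98.6] rel turn [-0.1  0.6 -0.2] F [ 0.6  0.5 -0.8] T [-0.04  0.02  0.02] w 0.1 grip 0.0 q6 -1.94 t 37.65
```

Call:
{"op": "move_arm", "data": {
  "series": [0, 0, 0, 0.2, 0, 0, 0, 0, 0, 0, 0.1, 0, 0, 0, 0, 0, 0, 0, 0, 0, 0]
}}

```text
time: 38.02
tool_pos: [0.5323, -0.1388, 0.0956]
tcp_rot: [0.119, -3.128, -0.003]
wrist_force: [-0.4, -0.4, -0.3]
width: 0.001
grip_force: 0.0
```

```bash
python3 st.py
```

```text
rack mm [67.6  0.6 95.6] rel turn [-0.1  0.6 -0.2] F [-0.4 -0.4 -0.3] T [ 0.04 -0.02  0.  ] w 0.1 grip 0.0 q6 -1.94 t 38.025
```

Call:
{"op": "move_arm", "data": {
  "series": [0, 0, 0, 0.1, 0, 0, 0, 0, 0, 0, 0.1, 0, 0, 0, 0, 0, 0, 0, 0, 0, 0]
}}

```text
time: 38.4
tool_pos: [0.5325, -0.1389, 0.094]
tcp_rot: [0.119, -3.128, -0.003]
wrist_force: [-0.7, -0.5, 1.8]
width: -0.005
grip_force: 1.2
```

Call:
{"op": "move_arm", "data": {
  "series": [0, 0, 0, 0.1, 0, 0, 0, 0, 0, 0, 0.1, 0, 0, 0, 0, 0, 0, 0, 0, 0, 0]
}}

```text
time: 38.78
tool_pos: [0.5326, -0.139, 0.0937]
tcp_rot: [0.119, -3.128, -0.003]
wrist_force: [-5.2, 1.0, 13.2]
width: -0.001
grip_force: 6.5
```

```bash
python3 st.py
```

```text
rack mm [67.9  0.5 93.7] rel turn [-0.1  0.6 -0.2] F [-5.2  1.  13.2] T [ 0.22  0.91 -0.02] w -0.0 grip 6.5 q6 -1.94 t 38.775
```

Call:
{"op": "move_arm", "data": {
  "series": [0, 0, 0, -4, 0, 0, 0, 0, 0, 0, -5, 0, 0, 0, 2, 0, 0, -5, 0, 0, 0, 3.5, 0, 0, -3.5, 0, 0, 0, 3.5, 0, 0, 0, 0, 0, 0]
}}

```text
time: 39.4
tool_pos: [0.5365, -0.1398, 0.2707]
tcp_rot: [0.119, -3.136, 0.001]
wrist_force: [-0.6, -0.7, 0.3]
width: 0.411
grip_force: 0.0
```

Call:
{"op": "move_arm", "data": {
  "series": [3.5, 0, 0, 0, 0, 0, 0, 3.5, 0, 0, 0, 0, 0, 0]
}}

```text
time: 39.65
tool_pos: [0.5331, -0.1388, 0.2643]
tcp_rot: [0.119, -3.125, -0.005]
wrist_force: [-0.3, -0.3, 0.0]
width: 0.412
grip_force: 0.0
```

```bash
cat > snap.py <<'E'
from kin import *
import pickle,sys
C=calibration("wrist"); im=read_camera("wrist"); pickle.dump((C,im),open(sys.argv[1],"wb"))
for y in(175,-175): print(proj(C,rk(70,y,120))[0])
E
python3 st.py; python3 snap.py k1.pkl
```

```text
rack mm [ 68.4   0.6 264.3] rel turn [-0.2  0.8 -0.2] F [-0.3 -0.3  0. ] T [-0.02  0.02  0.03] w 35.0 grip 0.0 q6 -1.95 t 39.65
[485.21649829 202.42889234]
[ 59.05055962 202.39205989]
```

Call:
{"op": "move_arm", "data": {
  "series": [3.5, 3, 0, -4, 0, 0, 0, 3.5, 3, 0, -4, 0, 0, 0, 3.5, 0, 0, 0, 0, 0, 0, 3.5, 0, 0, 0, 0, 0, 0]
}}

```text
time: 40.2
tool_pos: [0.4751, -0.1437, 0.3462]
tcp_rot: [0.119, -3.127, -0.004]
wrist_force: [0.5, -0.1, 0.1]
width: 0.411
grip_force: 0.0
```

```bash
python3 snap.py k2.pkl; python3 - <<'E'
from kin import *
import pickle
rows=[]
for n in("k1.pkl","k2.pkl"):
    C,im=pickle.load(open(n,"rb")); r=[]
    for y in(175,-175):
        u=proj(C,rk(70,y,110))[0].astype(int); x0=int(np.clip(u[0]-65,0,430)); y0=int(np.clip(u[1]-47,0,325)); print(n,y,x0,y0)
        r.append(cv2.resize(im[y0:y0+95,x0:x0+130,::-1],None,fx=3,fy=3,interpolation=cv2.INTER_CUBIC))
    rows.append(np.hstack(r))
cv2.imwrite("pics/k.png",np.vstack(rows))
E
```

```text
[433.74744434 231.57266273]
[112.7296069  231.60017477]
k1.pkl 175 413 152
k1.pkl -175 0 152
k2.pkl 175 364 181
k2.pkl -175 51 181
```

View pics/k.png

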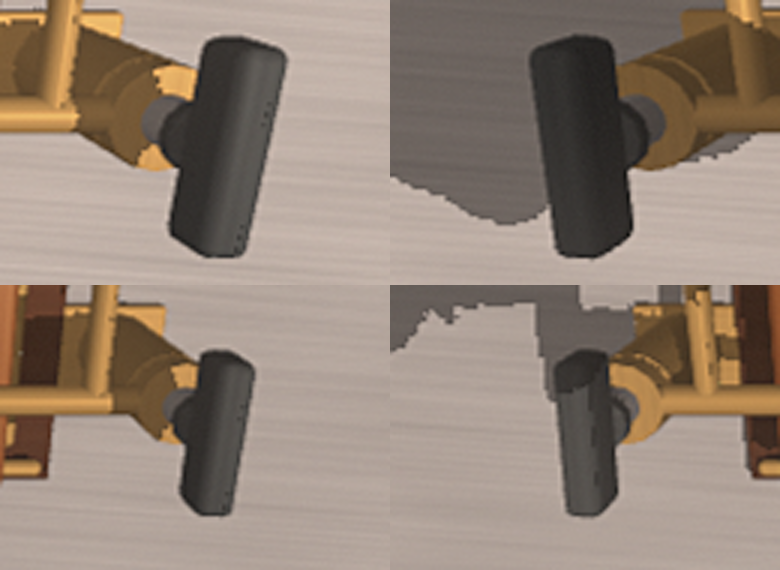

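```bash
python3 - <<'E'
from kin import *
import pickle
C1=pickle.load(open("k1.pkl","rb"))[0];C2=pickle.load(open("k2.pkl","rb"))[0]
c=lambda a,o:np.array(a)/3+o-.3
obs={"L":[(C1,c((246,38),(413,152)),c((209,256),(413,152))),(C2,c((227,350-285),(364,181)),c((207,515-285),(364,181)))],
"R":[(C1,c((569-390,36),(0,152)),c((594-390,258),(0,152))),(C2,c((582-390,350-285),(51,181)),c((586-390,516-285),(51,181)))]}
for n,y0 in(("L",175),("R",-175)):
    def f(v):
        x,y,z,t=v; e=[]
        for C,a,b in obs[n]:
            for s,u in((-1,a),(1,b)):
                e.append(proj(C,rk(x+s*29*np.cos(t),y+s*29*np.sin(t),z))[0]-u)
        return np.ravel(e)
    r=least_squares(f,[70,y0,115,0]); print(n,np.round(r.x,2),np.round(r.fun,1))
    g=lambda v:np.r_[f(v),(v[2]-117)/5.]
E
```

```text
L [6.5310e+01 1.7049e+02 1.3181e+02 2.0000e-02] [ 0.8  0.1  0.8 -1.8 -1.   2.9 -1.1 -0.8]
R [ 6.5210e+01 -1.6449e+02  1.3233e+02 -8.0000e-02] [-0.8  0.7 -1.7 -2.3  0.8  3.   2.5 -1. ]
```

```bash
python3 - <<'E'
from kin import *
p,r,s=cur(); T=tool(HR,0,False)
w=[(rk(69.5,177,180),T,5),(rk(69.5,177,107),T,3)]
plan(w); check([x[:2] for x in w]+[(rk(69.5,177,98),T),(rk(69.5,177,98),T*R.from_euler('z',84,degrees=True))],s['q'],8)
check([(rk(69.5,-173,180),T),(rk(69.5,-173,98),T),(rk(69.5,-173,98),T*R.from_euler('z',84,degrees=True))],s['q'],8)
E
```

```text
-- rows 5 shift [  4.6  18.1 -16.5] turn [ 0.2 -0.8  0.2]
-1.24,3.52,3.31,0.0,-0.2,0.0
-1.23,3.52,3.31,0.0,-0.2,0.0
-1.22,3.52,3.31,0.0,-0.2,0.0
-1.21,3.52,3.32,0.0,-0.2,0.0
-1.2,3.52,3.32,0.0,-0.2,0.0
-- rows 3 shift [ 0.   0.  -7.3] turn [0.2 0.2 0.2]
0.01,-0.0,2.43,0.1,0.1,0.1
0.0,0.0,2.43,0.1,0.1,0.1
-0.0,0.01,2.43,0.1,0.1,0.1
end [0.521 0.037 0.107] [-0. -0. -1.]
[ 0.02  0.02  1.99  0.    1.13 -1.62] err 0.0
[ 0.02  0.1   2.06 -0.    0.98 -1.62] err 0.0
[ 0.02  0.11  2.06 -0.    0.97 -1.62] err 0.0
[ 0.02  0.11  2.06  0.    0.97 -0.15] err 0.0
[-0.56  0.22  1.77  0.    1.15 -2.2 ] err 0.0
[-0.56  0.3   1.83 -0.    1.01 -2.2 ] err 0.0
[-0.56  0.3   1.83  0.    1.01 -0.74] err 0.0
```

Call:
{"op": "move_arm", "data": {
  "series": [3.5, -1.2, 3.5, 3.3, 0, -0.2, 0, 3.5, -1.2, 3.5, 3.3, 0, -0.2, 0, 3.5, -1.2, 3.5, 3.3, 0, -0.2, 0, 3.5, -1.2, 3.5, 3.3, 0, -0.2, 0, 3.5, -1.2, 3.5, 3.3, 0, 0, 0]
}}

```text
time: 40.88
tool_pos: [0.5203, 0.037, 0.1791]
tcp_rot: [0.12, -3.139, -0.004]
wrist_force: [0.5, 0.0, 0.3]
width: 0.407
grip_force: 0.0
```

Call:
{"op": "move_arm", "data": {
  "series": [3.5, 0, 0, 0, 0, 0, 0, 3.5, 0, 0, 0, 0, 0, 0]
}}

```text
time: 41.12
tool_pos: [0.5207, 0.0356, 0.1813]
tcp_rot: [-0.121, 3.139, 0.003]
wrist_force: [-0.4, -0.4, -0.4]
width: 0.408
grip_force: 0.0
```

```bash
python3 st.py; python3 - <<'E'
from kin import *
# wing in wrist view: dark pixels between the fingers, where does it project
C=calibration("wrist"); im=read_camera("wrist").astype(int)
for z in(113,126): print(z,[np.round(proj(C,rk(x,175,z))[0]) for x in(40,100)])
g=im.sum(2); 
for v in (150,180,210,240,270,300):
    d=np.nonzero((g[v]<210))[0]; runs=np.split(d,np.nonzero(np.diff(d)>3)[0]+1); print(v,[(int(a[0]),int(a[-1])) for a in runs if len(a)>8])
E
```

```text
rack mm [ 68.7 175.4 181.3] rel turn [-0.1 -0.  -0.2] F [-0.4 -0.4 -0.4] T [ 0.01 -0.01 -0.  ] w 34.7 grip 0.0 q6 -1.63 t 41.125
113 [array([273., 188.]), array([273., 278.])]
126 [array([273., 194.]), array([273., 289.])]
150 [(70, 102), (190, 211), (236, 247)]
180 [(76, 107), (112, 121), (193, 213), (236, 248), (262, 285)]
210 [(0, 194), (200, 223), (233, 255)]
240 [(0, 20), (87, 118), (197, 219), (223, 249), (265, 278)]
270 []
300 [(194, 208), (222, 235), (313, 326), (340, 354)]
```

Call:
{"op": "move_arm", "data": {
  "series": [3.5, -0.1, 0, 2.5, 0, 0, 0, 3.5, 0, 0, 2.5, 0, 0, 0, 3.5, 0, 0, 1.5, 0, 0, 0, 3.5, 0, 0, 0.9, 0, 0, 0, 3.5, 0, 0, 0, 0, 0, 0]
}}

```text
time: 41.8
tool_pos: [0.5224, 0.0355, 0.1085]
tcp_rot: [-0.118, 3.137, 0.004]
wrist_force: [-0.4, -0.5, -0.0]
width: 0.407
grip_force: 0.0
```

```bash
python3 st.py
```

```text
rack mm [ 70.4 175.2 108.5] rel turn [-0.1 -0.2 -0.1] F [-0.4 -0.5 -0. ] T [ 0.05  0.01 -0.  ] w 34.6 grip 0.0 q6 -1.63 t 41.8
```

Call:
{"op": "move_arm", "data": {
  "series": [0.5, 0, 0, 0, 0, 0, 0, 0.5, 0, 0, 0, 0, 0, 0, 0.5, 0, 0, 0, 0, 0, 0, 0.5, 0, 0, 0, 0, 0, 0],
  "grip_force": 50
}}

```text
time: 42.3
tool_pos: [0.5228, 0.0381, 0.1098]
tcp_rot: [-0.118, 3.135, 0.01]
wrist_force: [-2.0, 7.1, 1.5]
width: 0.218
grip_force: 48.8
```

```bash
python3 st.py
```

```text
rack mm [ 71.  177.7 109.8] rel turn [-0.4 -0.2 -0.1] F [-2.   7.1  1.5] T [ 1.25  0.34 -0.03] w 18.5 grip 48.8 q6 -1.63 t 42.3
```

Call:
{"op": "move_arm", "data": {
  "series": [3.5, 0, 0.2, 0, 0, 0, 0, 3.5, 0, 0.1, -0.2, 0, 0, 0, 3.5, 0, 0, -0.3, 0, 0, 0, 3.5, 0, 0, 0, 0, 0, 0]
}}

```text
time: 42.8
tool_pos: [0.5227, 0.0386, 0.1142]
tcp_rot: [-0.119, 3.135, 0.004]
wrist_force: [0.8, 1.4, -0.1]
width: 0.407
grip_force: 0.0
```

Call:
{"op": "move_arm", "data": {
  "series": [0.5, 0, 0, 0, 0, 0, 0, 0.5, 0, 0, 0, 0, 0, 0, 0.5, 0, 0, 0, 0, 0, 0, 0.5, 0, 0, 0, 0, 0, 0, 0.5, 0, 0, 0, 0, 0, 0]
}}

```text
time: 43.42
tool_pos: [0.5224, 0.0386, 0.1137]
tcp_rot: [-0.119, 3.136, 0.003]
wrist_force: [-0.2, -2.4, 1.9]
width: 0.2
grip_force: 48.8
```

```bash
python3 st.py
```

```text
rack mm [ 70.6 178.3 113.7] rel turn [-0.1 -0.2 -0.2] F [-0.2 -2.4  1.9] T [-0.49 -0.03 -0.  ] w 17.0 grip 48.8 q6 -1.62 t 43.425
```

Call:
{"op": "move_arm", "data": {
  "series": [0.5, 0, 0, 0, 0, 0, 4, 0.5, 0, 0, 0, 0, 0, 0, 0.5, 0, 0, 0, 0, 0, 0]
}}

```text
time: 43.8
tool_pos: [0.5223, 0.0386, 0.1136]
tcp_rot: [-0.011, 3.138, 0.003]
wrist_force: [0.6, -2.8, 0.9]
width: 0.194
grip_force: 48.8
```

```bash
python3 st.py; python3 - <<'E'
from kin import *
im=read_camera("wrist"); C=calibration("wrist")
print([np.round(proj(C,rk(x,178,126))[0]) for x in(40,70,100)])
cv2.imwrite("pics/kg.png",cv2.resize(im[130:330,140:410,::-1],None,fx=2.9,fy=2.9,interpolation=cv2.INTER_CUBIC))
E
```

```text
rack mm [ 70.5 178.3 113.6] rel turn [-0.1 -0.2  3.8] F [ 0.6 -2.8  0.9] T [-0.6  -0.02 -0.1 ] w 16.5 grip 48.8 q6 -1.55 t 43.8
[array([268., 241.]), array([273., 309.]), array([278., 369.])]
```

Call:
{"op": "move_arm", "data": {
  "series": [0.5, 0, 0, 0.3, 0, 0, 0, 0.5, 0, 0, 0.3, 0, 0, 0, 0.5, 0, 0, 0.2, 0, 0, 0, 0.5, 0, 0, 0, 0, 0, 0]
}}

```text
time: 44.35
tool_pos: [0.5224, 0.0386, 0.1056]
tcp_rot: [-0.01, 3.139, 0.003]
wrist_force: [-1.6, -5.5, 6.0]
width: 0.198
grip_force: 49.5
```

```bash
python3 st.py
```

```text
rack mm [ 70.6 178.3 105.6] rel turn [-0.1 -0.2  3.8] F [-1.6 -5.5  6. ] T [-0.87  0.07  0.01] w 16.8 grip 49.5 q6 -1.55 t 44.35
```

Call:
{"op": "move_arm", "data": {
  "series": [0.5, 0, 0, 0, 0, 0, 8, 0.5, 0, 0, 0, 0, 0, 8, 0.5, 0, 0, 0, 0, 0, 8, 0.5, 0, 0, 0, 0, 0, 8, 0.5, 0, 0, 0, 0, 0, 8]
}}

```text
time: 44.98
tool_pos: [0.5221, 0.0381, 0.1057]
tcp_rot: [1.071, 2.951, 0.003]
wrist_force: [-1.6, -7.5, 4.7]
width: 0.196
grip_force: 49.5
```

```bash
python3 st.py
```

```text
rack mm [ 70.3 177.8 105.7] rel turn [-0.1 -0.1 44. ] F [-1.6 -7.5  4.7] T [-1.26  0.23  0.05] w 16.7 grip 49.5 q6 -0.85 t 44.975
```

Call:
{"op": "move_arm", "data": {
  "series": [0.5, 0, 0, 0, 0, 0, 8, 0.5, 0, 0, 0, 0, 0, 8, 0.5, 0, 0, 0, 0, 0, 8, 0.5, 0, 0, 0, 0, 0, 8, 0.5, 0, 0, 0, 0, 0, 3]
}}

```text
time: 45.6
tool_pos: [0.5216, 0.0378, 0.1055]
tcp_rot: [1.907, 2.496, 0.002]
wrist_force: [-1.8, -8.3, 5.3]
width: 0.204
grip_force: 49.5
```

```bash
python3 st.py
```

```text
rack mm [ 69.8 177.6 105.5] rel turn [-0.1 -0.  78.9] F [-1.8 -8.3  5.3] T [-1.36  0.33  0.04] w 17.4 grip 49.5 q6 -0.24 t 45.6
```

Call:
{"op": "move_arm", "data": {
  "series": [0.5, 0, 0, 0, 0, 0, 3, 0.5, 0, 0, 0, 0, 0, 3, 0.5, 0, 0, 0, 0, 0, 0]
}}

```text
time: 45.98
tool_pos: [0.5216, 0.0378, 0.1054]
tcp_rot: [2.031, 2.396, 0.002]
wrist_force: [-1.2, -8.3, 5.0]
width: 0.197
grip_force: 49.5
```

```bash
python3 st.py
```

```text
rack mm [ 69.7 177.6 105.4] rel turn [-0.1 -0.  84.7] F [-1.2 -8.3  5. ] T [-1.39  0.33  0.42] w 16.7 grip 49.5 q6 -0.14 t 45.975
```

Call:
{"op": "move_arm", "data": {
  "series": [3.5, 0, 0, 0, 0, 0, -1, 3.5, 0, 0, 0, 0, 0, 0, 3.5, 0, 0, 0, 0, 0, 0, 3.5, 0, 0, -3, 0, 0, 0, 3.5, 0, 0, -4, 0, 0, 0]
}}

```text
time: 46.6
tool_pos: [0.5206, 0.039, 0.1746]
tcp_rot: [-2.01, -2.411, -0.003]
wrist_force: [0.6, -0.3, -0.7]
width: 0.41
grip_force: 0.0
```

```bash
python3 st.py; python3 - <<'E'
from kin import *
T=tool(HR,0,False)
plan([(rk(70,0,200),T*R.from_euler('z',42,degrees=True),5),(rk(70,-172,185),T,5)])
E
```

```text
rack mm [ 68.9 178.8 174.6] rel turn [-0.1  0.2 83.8] F [ 0.6 -0.3 -0.7] T [ 0.02 -0.04 -0.01] w 34.9 grip 0.0 q6 -0.16 t 46.6
-- rows 5 shift [  1.4 -17.8   2.5] turn [  0.   -0.2 -41.8]
-3.56,-0.36,-0.52,0.0,-0.0,-8.4
-3.47,-0.88,-0.52,0.0,-0.0,-8.4
-3.3,-1.38,-0.52,0.0,-0.0,-8.4
-3.06,-1.84,-0.52,0.0,-0.0,-8.4
-2.76,-2.27,-0.52,0.0,-0.0,-8.4
-- rows 5 shift [  1.3 -17.2  -1.5] turn [  0.2  -0.1 -41.8]
-2.29,-2.56,0.29,0.0,-0.0,-8.4
-1.9,-2.87,0.29,0.0,-0.0,-8.4
-1.46,-3.12,0.29,0.0,-0.0,-8.4
-0.98,-3.3,0.29,0.0,-0.0,-8.4
-0.49,-3.4,0.29,0.0,-0.0,-8.4
end [ 0.547 -0.311  0.185] [-0.  0. -1.]
```

Call:
{"op": "move_arm", "data": {
  "series": [3.5, -3.6, -0.4, -0.5, 0, 0, -8.4, 3.5, -3.5, -0.9, -0.5, 0, 0, -8.4, 3.5, -3.3, -1.4, -0.5, 0, 0, -8.4, 3.5, -3.1, -1.8, -0.5, 0, 0, -8.4, 3.5, -2.8, -2.3, -0.5, 0, 0, -8.4]
}}

```text
time: 47.22
tool_pos: [0.5361, -0.1418, 0.2001]
tcp_rot: [1.006, 2.974, 0.006]
wrist_force: [0.4, -1.0, 0.0]
width: 0.414
grip_force: 0.0
```

Call:
{"op": "move_arm", "data": {
  "series": [3.5, -2.3, -2.6, 0.3, 0, 0, -8.4, 3.5, -1.9, -2.9, 0.3, 0, 0, -8.4, 3.5, -1.5, -3.1, 0.3, 0, 0, -8.4, 3.5, -1, -3.3, 0.3, 0, 0, -8.4, 3.5, -0.5, -3.4, 0.3, 0, 0, -8.2]
}}

```text
time: 47.85
tool_pos: [0.5492, -0.314, 0.1842]
tcp_rot: [-0.121, 3.136, 0.005]
wrist_force: [0.3, -0.4, -0.1]
width: 0.408
grip_force: 0.0
```

Call:
{"op": "move_arm", "data": {
  "series": [3.5, 0, 0, 0, 0, 0, 0, 3.5, 0, 0, 0, 0, 0, 0]
}}

```text
time: 48.1
tool_pos: [0.5489, -0.3126, 0.1842]
tcp_rot: [-0.111, 3.137, 0.006]
wrist_force: [-0.4, 0.3, 0.1]
width: 0.411
grip_force: 0.0
```

```bash
python3 st.py; python3 - <<'E'
from kin import *
C=calibration("wrist"); im=read_camera("wrist").astype(int)
for y in(-175,-172): print(y,[np.round(proj(C,rk(x,y,122))[0]) for x in(40,100)])
g=im.sum(2)
for v in (170,180,190,200,210,220,230,240,250,260,270,280):
    d=np.nonzero((g[v,225:320]<200))[0]+225; runs=np.split(d,np.nonzero(np.diff(d)>3)[0]+1); print(v,[(int(a[0]),int(a[-1])) for a in runs if len(a)>8])
E
```

```text
rack mm [  71.5 -173.9  184.2] rel turn [-0.2 -0.1  0.1] F [-0.4  0.3  0.1] T [ 0.09 -0.01 -0.01] w 34.9 grip 0.0 q6 -2.2 t 48.1
-175 [array([271., 186.]), array([272., 279.])]
-172 [array([277., 186.]), array([277., 279.])]
170 [(304, 317)]
180 [(304, 316)]
190 [(280, 291), (303, 316)]
200 [(303, 316)]
210 []
220 []
230 [(262, 275), (302, 319)]
240 [(266, 274), (302, 319)]
250 []
260 []
270 []
280 []
```

Call:
{"op": "move_arm", "data": {
  "series": [3.5, 0.1, 0.2, 2.5, 0, 0, 0, 3.5, 0, 0, 2.5, 0, 0, 0, 3.5, 0, 0, 1.2, 0, 0, 0, 3.5, 0, 0, 0.8, 0, 0, 0, 3.5, 0, 0, 0, 0, 0, 0]
}}

```text
time: 48.78
tool_pos: [0.5482, -0.3108, 0.1146]
tcp_rot: [-0.114, 3.137, 0.004]
wrist_force: [1.5, -0.3, -0.5]
width: 0.408
grip_force: 0.0
```

Call:
{"op": "move_arm", "data": {
  "series": [0.5, 0, 0, 0, 0, 0, 0, 0.5, 0, 0, 0, 0, 0, 0, 0.5, 0, 0, 0, 0, 0, 0, 0.5, 0, 0, 0, 0, 0, 0, 0.5, 0, 0, 0, 0, 0, 0]
}}

```text
time: 49.4
tool_pos: [0.5485, -0.3109, 0.115]
tcp_rot: [-0.113, 3.136, 0.004]
wrist_force: [0.2, 4.0, 3.3]
width: 0.154
grip_force: 53.9
```

```bash
python3 st.py
```

```text
rack mm [  71.2 -172.2  115. ] rel turn [-0.2 -0.2  0. ] F [0.2 4.  3.3] T [ 0.64 -0.14 -0.08] w 13.1 grip 53.9 q6 -2.2 t 49.4
```

Call:
{"op": "move_arm", "data": {
  "series": [0.5, 0, 0, 0.3, 0, 0, 0, 0.5, 0, 0, 0.3, 0, 0, 0, 0.5, 0, 0, 0.2, 0, 0, 0, 0.5, 0, 0, 0, 0, 0, 0]
}}

```text
time: 49.9
tool_pos: [0.5485, -0.311, 0.1069]
tcp_rot: [-0.114, 3.136, 0.004]
wrist_force: [-0.3, 5.3, 5.6]
width: 0.149
grip_force: 54.4
```

```bash
python3 st.py
```

```text
rack mm [  71.2 -172.2  106.9] rel turn [-0.2 -0.2  0. ] F [-0.3  5.3  5.6] T [ 0.91 -0.   -0.01] w 12.7 grip 54.4 q6 -2.2 t 49.9
```

Call:
{"op": "move_arm", "data": {
  "series": [0.5, 0, 0, 0, 0, 0, 8, 0.5, 0, 0, 0, 0, 0, 8, 0.5, 0, 0, 0, 0, 0, 8, 0.5, 0, 0, 0, 0, 0, 8, 0.5, 0, 0, 0, 0, 0, 8]
}}

```text
time: 50.52
tool_pos: [0.5482, -0.3116, 0.1072]
tcp_rot: [0.972, 2.985, 0.004]
wrist_force: [-0.5, 3.1, 5.9]
width: 0.154
grip_force: 54.4
```

```bash
python3 st.py
```

```text
rack mm [  70.9 -172.8  107.2] rel turn [-0.1 -0.1 40.3] F [-0.5  3.1  5.9] T [0.45 0.2  0.05] w 13.1 grip 54.4 q6 -1.5 t 50.525
```

Call:
{"op": "move_arm", "data": {
  "series": [0.5, 0, 0, 0, 0, 0, 8, 0.5, 0, 0, 0, 0, 0, 8, 0.5, 0, 0, 0, 0, 0, 8, 0.5, 0, 0, 0, 0, 0, 8, 0.5, 0, 0, 0, 0, 0, 5]
}}

```text
time: 51.15
tool_pos: [0.5476, -0.3119, 0.107]
tcp_rot: [1.868, 2.525, 0.003]
wrist_force: [-2.3, 1.7, 5.2]
width: 0.152
grip_force: 54.3
```

```bash
python3 st.py
```

```text
rack mm [  70.2 -173.1  107. ] rel turn [-0.1 -0.  77.2] F [-2.3  1.7  5.2] T [0.32 0.51 0.05] w 12.9 grip 54.3 q6 -0.86 t 51.15
```

Call:
{"op": "move_arm", "data": {
  "series": [0.5, 0, 0, 0, 0, 0, 3, 0.5, 0, 0, 0, 0, 0, 0]
}}

```text
time: 51.4
tool_pos: [0.5475, -0.3119, 0.107]
tcp_rot: [1.93, 2.478, 0.003]
wrist_force: [-2.2, 2.3, 6.0]
width: 0.152
grip_force: 54.3
```

```bash
python3 st.py
```

```text
rack mm [  70.2 -173.1  107. ] rel turn [-0.1 -0.  80. ] F [-2.2  2.3  6. ] T [0.3  0.53 0.09] w 12.9 grip 54.3 q6 -0.81 t 51.4
```

Call:
{"op": "move_arm", "data": {
  "series": [0.5, 0, 0, 0, 0, 0, 3, 0.5, 0, 0, 0, 0, 0, 1, 0.5, 0, 0, 0, 0, 0, 0]
}}

```text
time: 51.78
tool_pos: [0.5475, -0.3116, 0.1069]
tcp_rot: [2.013, 2.412, 0.003]
wrist_force: [-2.4, 4.0, 5.6]
width: 0.15
grip_force: 57.7
```

```bash
python3 st.py
```

```text
rack mm [  70.2 -172.8  106.9] rel turn [-0.1 -0.  83.9] F [-2.4  4.   5.6] T [0.57 0.47 0.86] w 12.7 grip 57.7 q6 -0.74 t 51.775
```

Call:
{"op": "move_arm", "data": {
  "series": [3.5, 0, 0, 0, 0, 0, -2, 3.5, 0, 0, 0, 0, 0, 0, 3.5, 0, 0, 0, 0, 0, 0, 3.5, 0, 0, -3, 0, 0, 0, 3.5, 0, 0, -4, 0, 0, 0]
}}

```text
time: 52.4
tool_pos: [0.5465, -0.3109, 0.1752]
tcp_rot: [-1.972, -2.441, -0.004]
wrist_force: [-0.1, 0.2, 0.7]
width: 0.415
grip_force: 0.0
```

```bash
python3 st.py; python3 - <<'E'
from kin import *
T=tool(HR,0,False)
plan([(rk(60,0,270),T,9)])
E
```

```text
rack mm [  69.3 -172.   175.2] rel turn [-0.2  0.2 82. ] F [-0.1  0.2  0.7] T [ 0.02 -0.02  0.01] w 35.3 grip 0.0 q6 -0.77 t 52.4
-- rows 9 shift [-2.2 17.1  9.5] turn [  0.2  -0.2 -82. ]
1.91,0.16,-1.04,0.0,-0.0,-9.1
1.86,0.46,-1.04,0.0,-0.0,-9.1
1.77,0.75,-1.04,0.0,-0.0,-9.1
1.62,1.02,-1.04,0.0,-0.0,-9.1
1.44,1.27,-1.04,0.0,-0.0,-9.1
1.22,1.48,-1.04,0.0,-0.0,-9.1
0.98,1.65,-1.04,0.0,-0.0,-9.1
0.7,1.79,-1.04,0.0,-0.0,-9.1
0.41,1.87,-1.04,0.0,-0.0,-9.1
end [ 0.525 -0.14   0.27 ] [-0.  0. -1.]
```

Call:
{"op": "move_arm", "data": {
  "series": [3.5, 1.9, 0.2, -1.2, 0, 0, -9.1, 3.5, 1.9, 0.5, -1.2, 0, 0, -9.1, 3.5, 1.8, 0.8, -1.2, 0, 0, -9.1, 3.5, 1.6, 1, -1.2, 0, 0, -9.1, 3.5, 1.4, 1.3, -1.2, 0, 0, -9.1]
}}

```text
time: 53.02
tool_pos: [0.5366, -0.2153, 0.2368]
tcp_rot: [0.868, 3.018, 0.004]
wrist_force: [0.1, -0.0, -0.3]
width: 0.412
grip_force: 0.0
```

Call:
{"op": "move_arm", "data": {
  "series": [3.5, 1.2, 1.5, -1, 0, 0, -9.1, 3.5, 1, 1.7, -1, 0, 0, -9.1, 3.5, 0.7, 1.8, -1, 0, 0, -9.1, 3.5, 0.4, 1.9, -1, 0, 0, -9.1, 3.5, 0, 0, 0, 0, 0, 0]
}}

```text
time: 53.65
tool_pos: [0.5279, -0.1382, 0.2778]
tcp_rot: [-0.11, 3.135, 0.003]
wrist_force: [0.5, -0.1, 0.0]
width: 0.41
grip_force: 0.0
```

```bash
python3 snap.py k3.pkl; python3 - <<'E'
from kin import *
import pickle
C,im=pickle.load(open("k3.pkl","rb"))
for y in(175,-175): print(y,proj(C,rk(70,y,110))[0]*1.4)
for x in(40,100):
  for y in(-148,-202,148,202): print((x,y),np.round(proj(C,rk(x if 0 else 70,y,110))[0]*1.4))
o=cv2.resize(im[:,:,::-1],(784,588),interpolation=cv2.INTER_CUBIC)
sc=read_camera("scene"); o[400:588,240:540]=cv2.resize(sc[170:275,130:298,::-1],(300,188),interpolation=cv2.INTER_CUBIC)
cv2.imwrite("pics/k3.png",o)
E
```

```text
[475.69072676 199.35421618]
[ 68.43388782 201.20686579]
175 [657.49767095 274.42805789]
-175 [104.39487538 276.94728792]
(40, -148) [147. 277.]
(40, -202) [ 62. 277.]
(40, 148) [615. 275.]
(40, 202) [700. 274.]
(100, -148) [147. 277.]
(100, -202) [ 62. 277.]
(100, 148) [615. 275.]
(100, 202) [700. 274.]
```

View pics/k3.png

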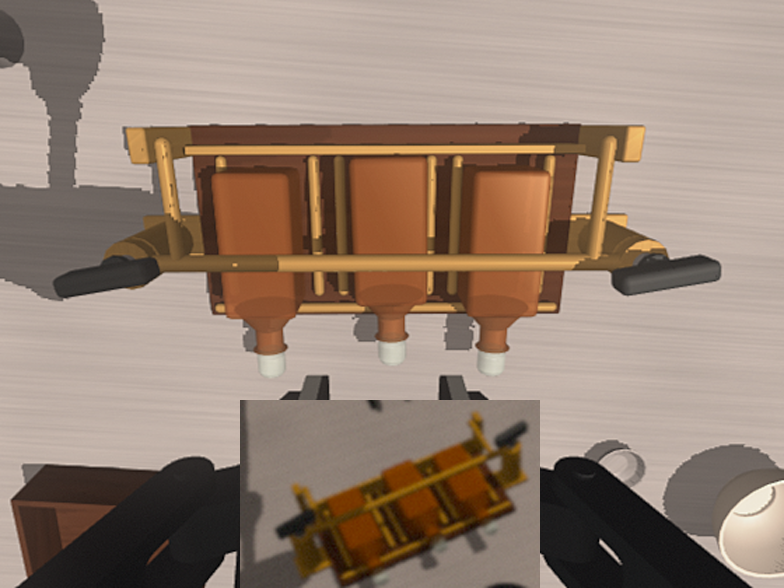

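```bash
python3 - <<'E'
from kin import *
import pickle
C,_=pickle.load(open("k3.pkl","rb"))
tr=lambda u:np.array(u)/1.4-.4
inv=lambda w:np.round((rz(-K[2])@(w-[K[0],K[1],0]))*1000,1)
for u in((254,172),(388,157),(510,170)): print("base top edge",inv(ray(C,tr(u),.066)))
for u in((271,376),(392,363),(491,374)): print("stopper end",inv(ray(C,tr(u),.039)))
print("wall top (inner edge)",inv(ray(C,tr((388,154)),.045)))
for a,b in(((57,285),(158,265)),((616,282),(720,264))): 
    A,B=ray(C,tr(a),.113),ray(C,tr(b),.113); print(inv(A),inv(B),np.degrees(np.arctan2(*(inv(B)-inv(A))[[1,0]])))
E
```

```text
base top edge [  9.3 -86.   66. ]
base top edge [-0.1  4.7 66. ]
base top edge [ 8.8 87.1 66. ]
stopper end [178.2 -93.5  39. ]
stopper end [166.6   7.9  39. ]
stopper end [177.3  90.9  39. ]
wall top (inner edge) [-0.9  4.8 45. ]
[  73.9 -204.4  113. ] [  61.1 -138.8  113. ] 101.04094018032374
[ 73.6 147.6 113. ] [ 62.2 210.6 113. ] 100.2568198416964
```

```bash
python3 -c "
from workcell import *
print(finish_job())"
```

```text
the job is handed in; nothing more can be done
None
```

All three decanters lie in the rack, bases to the stop wall and stoppers over the front rail. The bail is closed and both wing knobs were pushed in and turned clockwise to their stops. I confirmed this in the last camera view and by the torque at each stop, except that the locked push depth of the knobs was not seen directly, and the job is handed in.

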